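# Build up a two-tier pipe clamp

## Task

Build up the two-tier pipe clamp on its steel base, from the bottom up: lay the thick pipe in the base's groove, set the middle block over it (right way up, as it lies), lay the thin pipe in the block's top groove, then put the cap on. Each piece should sit fully down, in line with the base and centred on it, with the pipes sticking out equally at both ends, and be let go before the next is fetched. Do not knock the spanner, the tray or the can about.

Things in the scene. Friction and masses are not known exactly. Their poses are not given: they have to be found in the camera images.
- base: bare steel clamp base fixed to the bench: 36 mm long in x, 56 mm wide in y (104 mm over two bolted ears up to 11 mm high), 30 mm high, an upward 90-degree V groove along x between two flats. Origin: centre of its underside on the bench; z up. Fully seated, the centres lie above it at: thick pipe 30 mm, middle block 50 mm, thin pipe 70 mm, cap 86 mm.
- thick_pipe_c (a point): straight steel pipe, 28 mm in diameter, 160 mm long, about 220 g, lying loose on the bench. This point is its middle, on its axis; x runs along the pipe (both ends alike), y and z turn with it as it rolls. Held about 50 mm from its middle, the fingers clear the clamp as it is laid.
- middle_c (a point): grey plastic block, 36 mm long in x, 56 mm wide in y, 40 mm high, about 110 g, standing right way up: a wide V groove along x in its underside (thick pipe), a narrow one along x in its top (thin pipe). Its lower flats rest on the base's flats. This point is its centre, 20 mm above its underside; z up. A half turn about z makes no difference.
- thin_pipe_c (a point): straight copper pipe, 18 mm in diameter, 160 mm long, about 110 g, lying loose on the bench. This point is its middle, on its axis; x runs along the pipe (both ends alike), y and z turn with it as it rolls. Held about 50 mm from its middle, the fingers clear the clamp as it is laid.
- cap_c (a point): grey plastic cap, 36 mm long in x, 44 mm wide in y, 32 mm high, about 70 g, standing flat top up, with a narrow V groove along x in its underside. Its lower flats rest on the middle block's top. This point is its centre, 16 mm above its underside; z up. A half turn about z makes no difference.
- spanner: steel spanner, 170 mm long, lying on the bench: a bystander. Origin under its middle.
- tray: small open metal tray, 90 x 130 x 35 mm: a bystander. Origin: centre of its underside.
- can: plain metal can, 60 mm in diameter, 90 mm high: a bystander. Origin: centre of its underside.
Not all that is in view belongs to the job. What is shaped like the part that bears cap_c but brown or turquoise is not meant.

How it is judged:
By the outcome, as a careful person would: the job done as asked, in the order asked, and still so for the second after the job is handed in, with the robot touching nothing.
It also fails if it takes over 112 s, if anything falls off the work surface, if the arm or the gripper's body presses on something with over 40 N, if the wrist force passes 120 N, or if a joint passes its speed limit or range.

## Robot

A 6-joint arm with a two-finger parallel gripper is mounted at the origin on the work surface. World frame = base frame: x ahead of the robot, y to its left, z up, the work surface at z = 0. Lengths are in mm, angles in rad, forces in N, time in s.
With the tool pointing down it reaches from about 300 to 775 mm from the base axis. Payload 14.6 kg.
Tool frame: the origin (TCP) lies between the finger pads; the fingertips stand 8 mm ahead of it and the grasp point (between the pads) lies 11 mm behind it; y points along the fingers, x is the direction in which the jaws open and shut, and the axes are right-handed (so a half turn about y gives the same grasp; the last joint's range is limited). The gripper opens to 94 mm and grips with 3 to 60 N. Pads are 16 mm wide; open, the fingers measure 119 mm over their backs; the gripper's body (75 mm by 177 mm) begins 78 mm behind the grasp point.
Start: joints at [1.238, 0.3, 1.521, -0, 1.321, -0.067], TCP at [144.472, 530.676, 213.446] pointing down, gripper open.
Joint ranges: [-3.03, 3.03], [-0.79, 2.21], [0.23, 2.52], [-1.04, 4.18], [0, 3.07], [-2.55, 2.55]. Speed limits (rad/s): [2.22, 2.22, 2.57, 3.14, 3.14, 3.14].

## Interface

Orientations are given as [roll, pitch, yaw] about the fixed x, y, z axes, in that order (R = Rz(yaw) Ry(pitch) Rx(roll)).
In Python, from cell import read_state, imaging, order gives the robot as it stands. The module is installed in compiled form; this text tells all that it offers.
- The arm moves only by the shell command python3 -m handwheel 'ROWS' [FORCE]. ROWS is JSON, a list that holds one entry, the list of rows, each a list of 7 numbers: the shift along the tool's x, y, z in mm, then the turn, a rotation vector about the tool's x, y, z in degrees, then the opening, from -1 (shut) to 1 (fully open), so that 0 is half open. A call has 1 to 5 rows; each row is the pose to reach, as a shift and turn from the pose measured when the call began, along the tool's axes at that moment; what a row does not reach only later rows make up. A row lasts 1/12 s, in which the tool goes at most 41.7 mm and 7.16 degrees, less where a joint would pass 70% of its speed; a pose out of reach is approached as far as the arm can. A call with a gripper value outside its range is refused whole. The fingers move at their own pace and stop on an object; FORCE is the grip in N (left out, the last holds). Time passes only in rows, so rows that repeat a pose let the fingers close. It gives the time, the measured TCP pose, the force and the opening at its end, in the units of the state.
- read_state(): the state, without advancing time (a new reading comes with each control period).
- imaging.camera(name): name is "side" or "top"; returns (picture, depth): 480x640x3 uint8, red, green, blue; 480x640 float32, mm along the optical axis (not along the pixel's ray), 0 where there is no reading.
- imaging.get_calibration(name): a dict with "mtx" (3x3 intrinsics, pixels), "world_from_camera" (4x4, takes a point from camera to world coordinates). Camera axes: x right, y down, z forward; pixel columns grow to the right and rows downward; lengths in mm; the calibration is good to about 2 mm. A picture is of the moment at which its call begins. get_calibration takes no time and is no camera call.
- order.sign_off(): hands the job in, once; it reports no verdict.
The state is a dict: "clock": time; "joints": joint angles; "qd": joint speeds; "effort": joint torques, N m; "eef_pos": TCP position; "eef_rot": TCP orientation; "wrist_force": force on the tool from outside, world axes, zero at the start; "moment": the same for the moment, N m; "finger_gap": finger opening in mm.
Only numpy, scipy, OpenCV 4.12 (cv2) and the standard library are available. Lean on these libraries where they do the work, as an engineer would, in place of code of your own. Each camera call takes 0.05 s, during which the arm holds its last target.

## Working session

There is one attempt and no reset: what is moved stays moved. The work goes in short steps, Python scripts to look and compute and a shell command to move; the robot and the scene stay as the last step left them, time stands still between calls to the robot, and variables do not carry over. Pictures are saved under pics/ and viewed, and the job is handed in when it is done.

```bash
mkdir -p pics; python3 - <<'E'
from cell import read_state, imaging
import cv2,numpy as np
print(read_state())
for n in("top","side"):
    p,d=imaging.camera(n); cv2.imwrite(f"pics/{n}0.png",p[:,:,::-1]); np.save(f"{n}_d.npy",d); cv2.imwrite(f"{n}0.png",p[:,:,::-1])
    c=imaging.get_calibration(n); print(n,c["mtx"].tolist(),np.round(c["world_from_camera"],4).tolist())
E
```

```text
{'clock': 0.0, 'joints': array([ 1.23836347e+00,  3.00474425e-01,  1.52157174e+00, -4.78641317e-07,
        1.32070768e+00, -6.66174435e-02]), 'qd': array([-2.30427750e-05, -1.32175529e-03,  9.99471015e-04,  4.17856242e-04,
        1.21866200e-03,  6.07360480e-04]), 'effort': array([ 2.30516940e-03, -5.31812489e+01, -3.52731156e+01,  7.08895829e-02,
        2.45453732e-02, -1.42888407e-04]), 'eef_pos': array([144.4126192 , 530.44107788, 212.88845612]), 'eef_rot': array([-1.57071949e+00,  1.15864577e-03,  1.30498108e+00]), 'wrist_force': array([ 0.12977693, -0.21788459, -0.0947196 ]), 'moment': array([0.00989662, 0.02461477, 0.06216473]), 'finger_gap': 93.87278638869283}
top [[568.5860166839761, 0.0, 328.2352544447882], [0.0, 568.5860166839761, 239.9484299989242], [0.0, 0.0, 1.0]] [[-0.0063, -0.9946, 0.1035, 448.296], [-1.0, 0.0066, 0.0031, 13.8449], [-0.0037, -0.1035, -0.9946, 1329.4591], [0.0, 0.0, 0.0, 1.0]]
side [[477.56030835354477, 0.0, 316.33584464969795], [0.0, 477.56030835354477, 237.11040563125374], [0.0, 0.0, 1.0]] [[0.9929, -0.1002, 0.0634, 482.1601], [-0.1178, -0.7719, 0.6247, -671.2172], [-0.0137, -0.6278, -0.7783, 906.7057], [0.0, 0.0, 0.0, 1.0]]
```

View pics/top0.png

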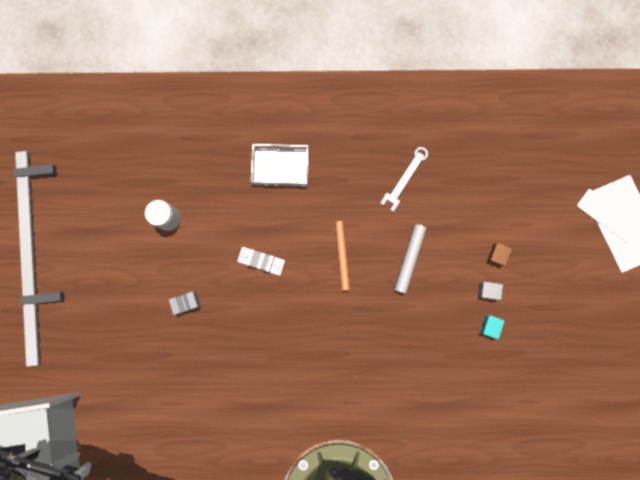

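View pics/side0.png

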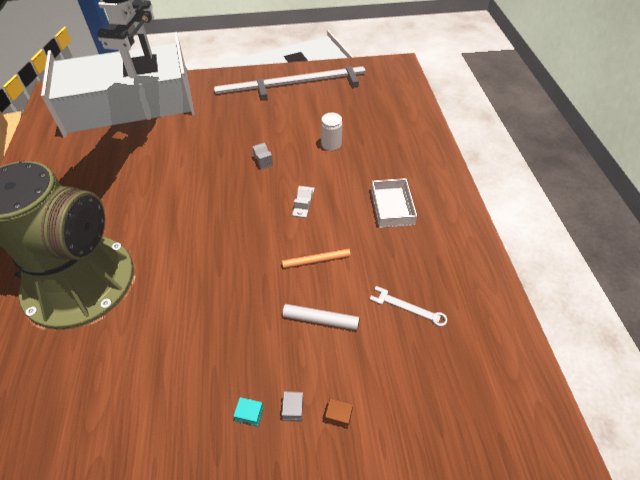

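The top view shows the base at (261,261), middle block (184,303), thin pipe (343,256), thick pipe (410,259), grey cap (491,291), with the brown and turquoise lookalikes at (500,254) and (493,327). I'll measure these by depth.

```bash
cat > h.py <<'E'
from cell import read_state, imaging
import cv2,numpy as np
def cloud(n,d):
    c=imaging.get_calibration(n);K=c["mtx"];T=np.array(c["world_from_camera"])
    v,u=np.mgrid[0:480,0:640]
    P=np.stack([(u-K[0][2])/K[0][0]*d,(v-K[1][2])/K[1][1]*d,d],-1)
    W=P@T[:3,:3].T+T[:3,3]; W[d<=0]=np.nan
    return W
def shot(n,tag):
    p,d=imaging.camera(n); cv2.imwrite(f"{n}{tag}.png",p[:,:,::-1]); np.save(f"{n}_{tag}.npy",d); return p,d,cloud(n,d)
def crop(p,u,v,w,h,s,name):
    q=p[v:v+h,u:u+w,::-1]; cv2.imwrite("pics/"+name,cv2.resize(q,None,fx=s,fy=s,interpolation=cv2.INTER_CUBIC))
E
python3 - <<'E'
from h import *
for n in("top","side"):
    W=cloud(n,np.load(f"{n}_d.npy"))
    z=W[...,2]
    print(n,"bench z",np.nanmedian(z[200:400,330:420]))
    B={"top":dict(base=(230,240,292,282),mid=(162,285,207,322),thin=(330,215,356,297),thick=(388,218,432,300),cap=(476,277,507,305)),
       "side":dict(base=(286,180,320,222),mid=(247,140,278,172),thin=(275,244,356,272),thick=(276,298,366,336),cap=(276,386,308,425))}[n]
    for k,(a,b,c,d) in B.items():
        w=W[b:d,a:c].reshape(-1,3); w=w[np.isfinite(w[:,0])]
        m=w[w[:,2]>6]
        top=np.percentile(m[:,2],97)
        t=m[m[:,2]>top-4] 
        r=cv2.minAreaRect(m[:,:2].astype(np.float32)); r2=cv2.minAreaRect(t[:,:2].astype(np.float32))
        print(k,len(m),"top",round(float(top),1),"all",np.round(r[0],1),np.round(r[1],1),round(r[2],1),"toponly",len(t),np.round(r2[0],1),np.round(r2[1],1),round(r2[2],1))
p=cv2.imread("pics/top0.png")[:,:,::-1]
crop(p,150,200,150,130,5,"c1.png")
crop(p,330,200,200,150,4,"c2.png")
E
```

```text
top bench z 0.6635991244843353
base 624 top 32.8 all [534.5 175.7] [ 88.  142.1] 0.9 toponly 110 [539.4 175.2] [56.2 35.5] 72.2
mid 481 top 44.4 all [440.  356.7] [91.2 76.6] 87.8 toponly 109 [443.5 346. ] [35.1 56.2] 18.3
thin 561 top 22.3 all [551.2 -15.7] [ 57.9 172.4] 88.2 toponly 152 [549.6 -13.7] [158.3  15.1] 4.9
thick 909 top 32.0 all [ 539.8 -170.3] [ 99.7 187.2] 87.7 toponly 255 [ 542.  -170.3] [ 22.1 159.7] 70.2
cap 372 top 36.9 all [ 465.8 -355.3] [62.3 62.3] 89.7 toponly 135 [ 466.8 -352.7] [44.1 35.6] 80.7
side bench z -1.0714766694044329
base 371 top 30.3 all [535.4 173. ] [101.4  36.7] 71.3 toponly 86 [536.7 175.8] [60.8 36.6] 72.0
mid 325 top 40.9 all [440.3 346. ] [37.4 62.9] 18.5 toponly 97 [440.4 346. ] [36.4 58.6] 19.2
thin 499 top 18.9 all [547.  -14.8] [160.4  19. ] 5.5 toponly 215 [546.5 -15.2] [158.9  15.6] 4.4
thick 1013 top 28.7 all [ 537.9 -171.8] [ 28.7 160.4] 72.0 toponly 422 [ 537.8 -172.4] [ 19.9 159.9] 70.9
cap 557 top 33.9 all [ 462.9 -353.5] [45.1 36. ] 81.5 toponly 330 [ 462.9 -353.1] [43.7 35.4] 80.8
```

```bash
python3 - <<'E'
from h import *
W=cloud("top",np.load("top_d.npy"))
for k,(a,b,c,d) in dict(base=(230,240,292,282),mid=(162,285,207,322)).items():
    print(k)
    for v in range(b,d,2): print(v,' '.join('%3.0f'%x for x in W[v,a:c:2,2]))
E
```

```text
base
240  -1  -1  -4  -2   6   4   5  -1   2  -3  -4   1   2   0  -0  -2  -5   0   3   4   5   2   4   4   1   1   2   3   0  -4   6
242  -0   0  -0   1   0   1   0  -2  -2  -3   3   0   2   5   3  -7  -3  -1   2  -1  -3  -1   3  -0  -6   1   2  -0  -2  -4   2
244   1   0  -3   1   0  -0   4  -3   0  -1   2   1  -0   1  -3  -3   3   2 nan  -5   3   5  -1   2   6   1   3   0   2   0   2
246   3  -0  -0  -0  -4  -0  -0   0   4   2  -5  -4   2   2   1   2   2  -1  -2  -2   0   5   4   1   0   0  -4  -5  -3  -5  -3
248   4  -0  -2   0   1   1   7   7   8  10  -1   2  -4   2  -1  -0   2   4   0   1   3  -1   5   1   3   2   5  -2  -1  -2  -2
250   3   1  -1   1   2   2   7   6   7   5  34  28  31  -1  -6  -5  -3  -2   3  -3   4  -3   3  -1  -0  -2  -3  -3   4  -4   4
252  -1   3   3   3  -3  -1   8   9   6  12  30  31  26  27  19  16   2  -3   7   0   3  -1   3   2   5  -0  -2   1   5   0  -3
254  -2   7   4   1   0   8  10  16   8   8  27  29  27  23  17  15  21  15  20  26   5  -3   2   4  -2  -2   0   4   1  -5  -1
256   2   9  -3  -1  -2   7  10  13  10  31  31  24  25  18  16  15  19
[... 2720 characters left out ...]
  34   9  -2   0   5   1  -3
309   2  -3  -2   2  -2  41  39  42  36  36  34  33  31  33  -1   1   1   2   3  -3   2   2   1
311   3   3   2   1   1   1  43  43  40  42  40  13  -0  -3  -3   1   0   1  -3  -2  -4  -0  -2
313   0   0   4  -2  -2   2  41  39  17  -1   0  -1  -4  -2  -2  -1  -2  -2   2  -4  -3  -1   1
315  -0  -1   4   0  -4   2  -0  -1   0   3   8  -2   2  -1  -3  -0  -0   1  -6   0  -5  -1   1
317   1  -1   4  -3  -3   1  -1  -5  -5  -3   4  -4   3  -4  -0   2  -1  -3   4   2   5   0   1
319   6  -0   1  -1  -0   2   3  -0  -1  -1   0  -0  -0  -4   2   2  -2  -3  -1   4   2  -1  -2
321  -2  -1  -5  -3   2  -0   1   5  -0  -2  -1   1  -3   2   3  -6   2   3  -0   3  -3  -2  -1
```

View pics/c1.png

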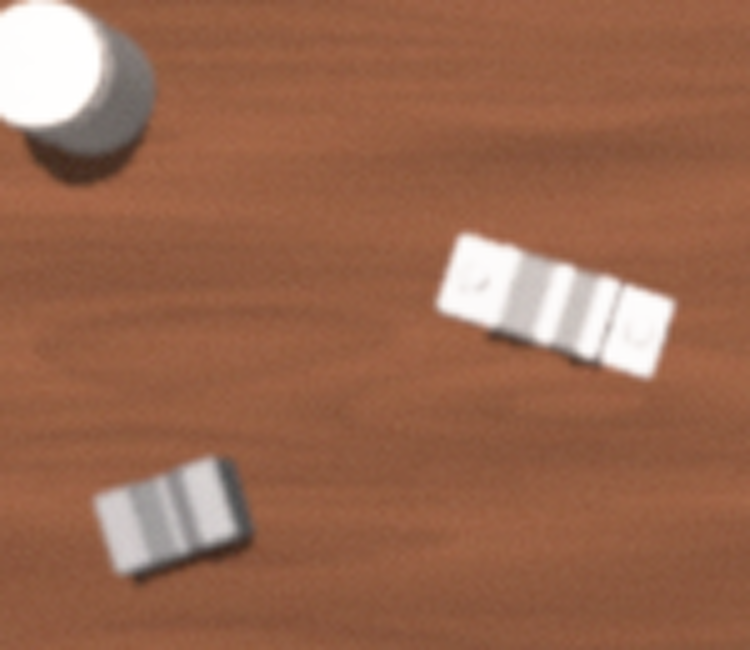

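View pics/c2.png

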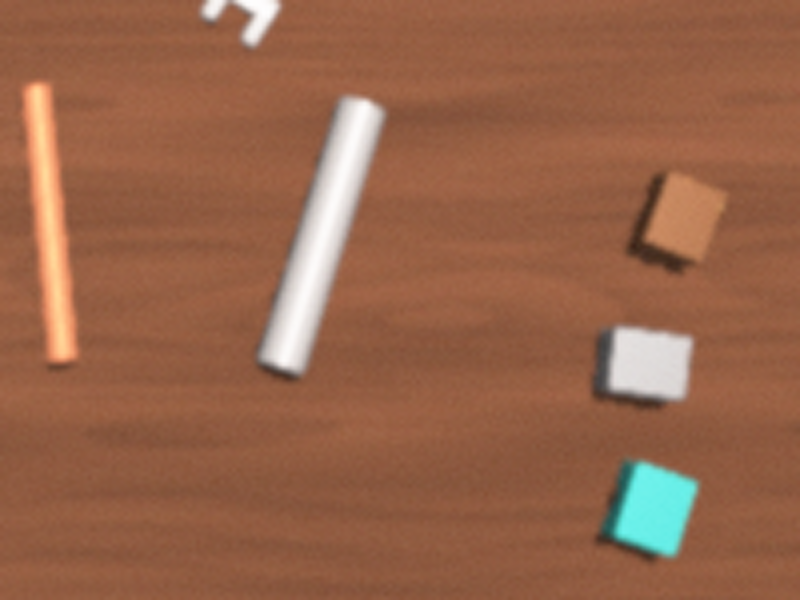

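```bash
cat >> h.py <<'E'
from scipy.optimize import minimize
def box(lx,ly,z0,z1): return np.array([[sx*lx/2,sy*ly/2,z] for sx in(-1,1) for sy in(-1,1) for z in(z0,z1)])
def cyl(L,r,zc):
    a=np.linspace(0,2*np.pi,40,endpoint=False); return np.array([[s*L/2,r*np.cos(t),zc+r*np.sin(t)] for s in(-1,1) for t in a])
MOD=dict(base=[box(36,56,0,30),box(36,104,0,9)],mid=[box(36,56,0,40)],cap=[box(36,44,0,32)],thin=[cyl(160,9,9)],thick=[cyl(160,14,14)])
S=6
def proj(n,P):
    c=imaging.get_calibration(n);K=np.array(c["mtx"]);T=np.linalg.inv(np.array(c["world_from_camera"]))
    q=(P@T[:3,:3].T+T[:3,3])@K.T
    return q[:,:2]/q[:,2:]
def rend(n,k,x,y,yaw,roi,dz=0,parts=None):
    a,b,c,d=roi; m=np.zeros(((d-b)*S,(c-a)*S),np.uint8)
    R=np.array([[np.cos(yaw),-np.sin(yaw),0],[np.sin(yaw),np.cos(yaw),0],[0,0,1]])
    for P in (parts or MOD[k]):
        uv=(proj(n,P@R.T+[x,y,dz])-[a,b]+.5)*S-.5
        h=cv2.convexHull(uv.astype(np.float32))
        cv2.fillConvexPoly(m,np.round(h*16).astype(np.int32),255,shift=4)
    return cv2.resize(m,(c-a,d-b),interpolation=cv2.INTER_AREA)/255.
def softmask(p,roi,thin=False):
    a,b,c,d=roi; q=p[b:d,a:c].astype(float)
    s=(q.max(2)-q.min(2))/np.maximum(q.max(2),1)
    if thin: v=q[...,0]; return np.clip((v-155)/60,0,1)
    return np.clip((0.42-s)/0.25,0,1)
def fit(n,k,p,roi,g,dz=0,parts=None):
    M=softmask(p,roi,k=="thin")
    f=lambda t:((rend(n,k,t[0],t[1],np.deg2rad(t[2]),roi,dz,parts)-M)**2).sum()
    best=None
    for dy in(-3,3):
        s=np.array([[0,0,0],[6,0,dy],[0,6,-dy],[-4,-4,6]])+np.array(g)
        r=minimize(f,g,method="Nelder-Mead",options=dict(initial_simplex=s,xatol=.02,fatol=.01))
        if best is None or r.fun<best.fun: best=r
    return best.x,best.fun,M.sum()
E
cat > m1.py <<'E'
from h import *
G=dict(base=(537.5,175.5,-17.8),mid=(442,346,18.3),thin=(548,-14.5,4.9),thick=(540,-171,-18.5),cap=(465,-353,-8))
B={"top":dict(base=(225,235,297,287),mid=(160,280,209,324),thin=(328,210,358,300),thick=(384,215,436,302),cap=(470,272,513,309)),
       "side":dict(base=(282,175,324,226),mid=(243,135,282,176),thin=(272,240,360,276),thick=(272,294,370,340),cap=(272,382,312,429))}
for k in G:
  for n in("top","side"):
    p=cv2.imread(f"pics/{n}0.png")[:,:,::-1]
    x,f,s=fit(n,k,p,B[n][k],G[k]); print(k,n,np.round(x,2),round(f,1),round(s,1))
E
python3 m1.py
```

```text
base top [538.29 176.24 -17.63] 42.6 799.5
base side [535.96 176.64 -17.6 ] 17.7 476.2
mid top [441.73 348.2   18.73] 6.8 509.6
mid side [440.02 348.99  15.95] 15.7 347.3
thin top [550.72 -13.85   5.12] 9.6 571.5
thin side [547.5  -10.23   5.19] 219.7 1181.1
thick top [ 540.55 -170.84  -18.7 ] 13.8 906.1
thick side [ 537.83 -169.97  -18.66] 2.8 1033.0
cap top [ 465.47 -354.14   -9.07] 9.4 397.6
cap side [ 462.12 -352.23   -7.83] 15.0 576.6
```

```bash
cat > go.py <<'E'
import sys,numpy as np
from scipy.spatial.transform import Rotation as Ro
from cell import read_state
def plan(x,y,z,yaw):
    s=read_state(); R=Ro.from_euler("xyz",s["eef_rot"])
    Rt=Ro.from_euler("xyz",[-np.pi/2,0,np.deg2rad(yaw)])
    d=R.inv().apply(np.array([x,y,z])-s["eef_pos"])
    r=np.rad2deg((R.inv()*Rt).as_rotvec())
    print("t",round(s["clock"],2),"pos",np.round(s["eef_pos"],1),"rot",np.round(np.rad2deg(s["eef_rot"]),1),"gap",round(s["finger_gap"],1),"F",np.round(s["wrist_force"],1))
    print("shift",np.round(d,1),"turn",np.round(r,1))
if __name__=="__main__": plan(*map(float,sys.argv[1:5]))
E
python3 go.py 491.8 -154.4 120 71.3
```

```text
t 0.1 pos [144.4 530.5 212.9] rot [-90.    0.1  74.8] gap 94.1 F [0.5 0.8 0.2]
shift [-569.5   93.5 -515.1] turn [-0.   3.5 -0.1]
```

```bash
python3 -m handwheel '[[[-570,93,-515,0,3.5,0,1],[-570,93,-515,0,3.5,0,1],[-570,93,-515,0,3.5,0,1],[-570,93,-515,0,3.5,0,1],[-570,93,-515,0,3.5,0,1]]]' 50; python3 go.py 491.8 -154.4 120 71.3
```

```text
clock: 0.52
eef_pos: [238.1, 344.3, 187.9]
eef_rot: [-1.571, 0.001, 1.245]
wrist_force: [2.2, 0.6, -0.3]
finger_gap: 93.7
t 0.52 pos [238.1 344.3 187.9] rot [-90.    0.1  71.3] gap 93.7 F [ 2.2  0.6 -0.3]
shift [-391.    68.4 -400.2] turn [-0.   0.  -0.1]
```

```bash
python3 -m handwheel '[[[-391,68,-400,0,0,0,1],[-391,68,-400,0,0,0,1],[-391,68,-400,0,0,0,1],[-391,68,-400,0,0,0,1],[-391,68,-400,0,0,0,1]]]' 50; python3 go.py 491.8 -154.4 120 71.3
```

```text
clock: 0.93
eef_pos: [331.6, 159.8, 163.2]
eef_rot: [-1.571, 0.001, 1.245]
wrist_force: [0.9, 0.2, 0.7]
finger_gap: 93.9
t 0.93 pos [331.6 159.8 163.2] rot [-90.    0.1  71.3] gap 93.9 F [0.9 0.2 0.7]
shift [-246.3   43.6 -252.3] turn [ 0.   0.  -0.1]
```

```bash
python3 -m handwheel '[[[-246,43,-252,0,0,0,1],[-246,43,-252,0,0,0,1],[-246,43,-252,0,0,0,1],[-246,43,-252,0,0,0,1],[-246,43,-252,0,0,0,1]]]' 50; python3 go.py 491.8 -154.4 120 71.3
```

```text
clock: 1.35
eef_pos: [425.3, -25.0, 138.1]
eef_rot: [-1.571, 0.001, 1.244]
wrist_force: [0.1, 1.5, 1.2]
finger_gap: 94.2
t 1.35 pos [425.3 -25.  138.1] rot [-90.    0.1  71.3] gap 94.2 F [0.1 1.5 1.2]
shift [-101.3   18.2 -104.4] turn [ 0.   0.  -0.1]
```

```bash
python3 -m handwheel '[[[-101,18,-104,0,0,0,1],[-101,18,-104,0,0,0,1],[-101,18,-104,0,0,0,1],[-101,18,-104,0,0,0,1],[-101,50,-104,0,0,0,1]]]' 50; python3 go.py 491.8 -154.4 11 71.3
```

```text
clock: 1.77
eef_pos: [494.9, -158.6, 91.2]
eef_rot: [-1.579, 0.002, 1.241]
wrist_force: [1.1, -0.3, -0.2]
finger_gap: 94.6
t 1.77 pos [ 494.9 -158.6   91.2] rot [-90.5   0.1  71.1] gap 94.6 F [ 1.1 -0.3 -0.2]
shift [ 3.1 80.2  4.9] turn [ 0.5 -0.2 -0.1]
```

```bash
python3 -m handwheel '[[[3,20,5,0.5,0,0,1],[3,50,5,0.5,0,0,1],[3,72,5,0.5,0,0,1],[3,80,5,0.5,0,0,1],[3,80,5,0.5,0,0,1]]]' 50; python3 go.py 491.8 -154.4 11 71.3
```

```text
clock: 2.18
eef_pos: [490.9, -154.2, 9.9]
eef_rot: [-1.567, 0.002, 1.241]
wrist_force: [-0.6, -0.9, 0.8]
finger_gap: 93.8
t 2.18 pos [ 490.9 -154.2    9.9] rot [-89.8   0.1  71.1] gap 93.8 F [-0.6 -0.9  0.8]
shift [ 0.1 -1.1 -0.9] turn [-0.2 -0.2 -0.1]
```

```bash
for i in 1; do python3 -m handwheel '[[[0,-1,-1,0,0,0,-1],[0,-1,-1,0,0,0,-1],[0,-1,-1,0,0,0,-1],[0,-1,-1,0,0,0,-1],[0,-1,-1,0,0,0,-1]]]' 50; done; python3 -m handwheel '[[[0,0,0,0,0,0,-1],[0,0,0,0,0,0,-1],[0,0,0,0,0,0,-1]]]' 50; python3 go.py 491.8 -154.4 11 71.3
```

```text
clock: 2.6
eef_pos: [492.0, -154.6, 11.3]
eef_rot: [-1.568, 0.002, 1.241]
wrist_force: [0.0, 1.0, -0.3]
finger_gap: 64.0
clock: 2.85
eef_pos: [492.1, -154.6, 11.4]
eef_rot: [-1.568, 0.002, 1.241]
wrist_force: [0.2, -0.7, 0.1]
finger_gap: 43.8
t 2.85 pos [ 492.1 -154.6   11.4] rot [-89.8   0.1  71.1] gap 43.8 F [ 0.2 -0.7  0.1]
shift [0.1 0.4 0.3] turn [-0.2 -0.2 -0.1]
```

```bash
python3 -m handwheel '[[[0,0,0,0,0,0,-1],[0,0,0,0,0,0,-1],[0,0,0,0,0,0,-1],[0,0,0,0,0,0,-1],[0,0,0,0,0,0,-1]]]' 50; python3 go.py 491.8 -154.4 130 72.4
```

```text
clock: 3.27
eef_pos: [492.1, -154.6, 11.4]
eef_rot: [-1.568, 0.002, 1.241]
wrist_force: [-0.3, 0.3, 0.1]
finger_gap: 26.8
t 3.27 pos [ 492.1 -154.6   11.4] rot [-89.8   0.1  71.1] gap 26.8 F [-0.3  0.3  0.1]
shift [-1.000e-01 -1.186e+02  6.000e-01] turn [-0.2 -1.3 -0.1]
```

```bash
python3 -m handwheel '[[[0,-10,0,0,0,0,-1],[0,-30,0,0,0,0,-1],[0,-60,0,0,0,0,-1],[0,-95,0,0,0,0,-1],[0,-118,0,0,0,0,-1]]]' 50; python3 -c "
from h import *
p,d,W=shot('top','1'); crop(p,360,190,160,130,5,'t1.png')
p,d,W=shot('side','1'); crop(p,240,200,200,150,4,'s1.png')"; python3 go.py 491.8 -154.4 130 72.4
```

```text
clock: 3.68
eef_pos: [492.7, -154.6, 132.8]
eef_rot: [-1.57, 0.002, 1.241]
wrist_force: [0.3, 0.5, -1.8]
finger_gap: 27.1
t 3.78 pos [ 493.9 -155.   133.6] rot [-90.2   0.1  71.1] gap 26.9 F [-0.4 -0.2 -2.9]
shift [-0.1  3.6  2.2] turn [ 0.2 -1.3 -0.1]
```

View pics/s1.png

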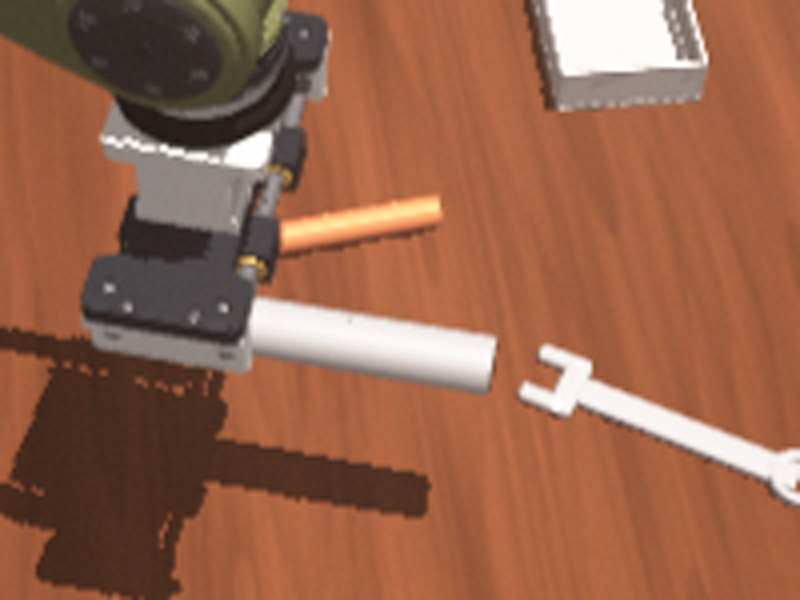

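View pics/t1.png

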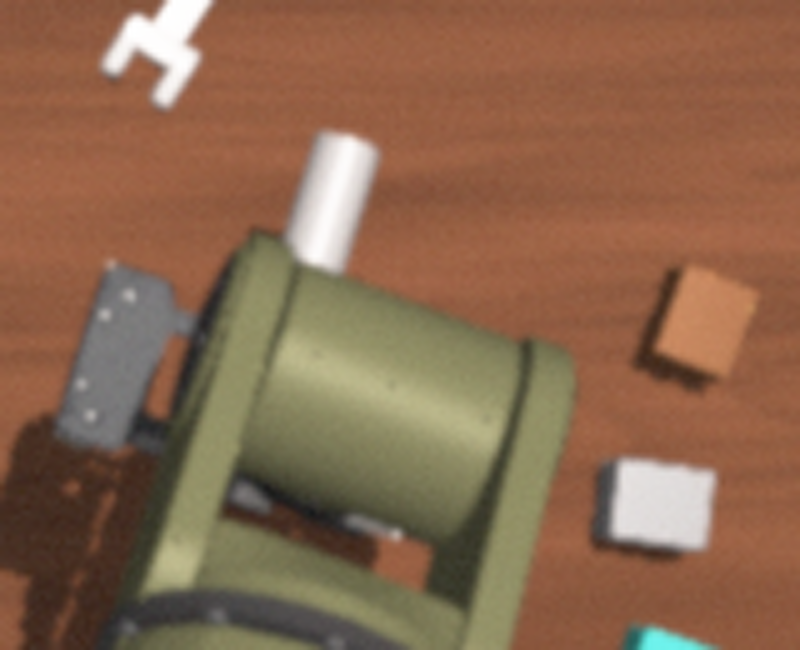

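```bash
python3 - <<'E'
from h import *
for n,roi in (("side",(304,273,366,300)),("top",(415,213,440,240))):
    W=cloud(n,np.load(f"{n}_1.npy")); a,b,c,d=roi
    w=W[b:d,a:c].reshape(-1,3); w=w[(w[:,2]>110)&(w[:,2]<175)]
    yaw=np.deg2rad(-18.9); ex=np.array([np.cos(yaw),np.sin(yaw),0]);ey=np.array([-np.sin(yaw),np.cos(yaw),0])
    q=w-[493.9,-155,133.6]; s=q@ex;l=q@ey;z=q[:,2]
    print(n,len(w),"s",np.round(np.percentile(s,[1,50,95,98,100]),1))
    # top-envelope per s bin
    for lo in range(20,140,15):
        m=(s>lo)&(s<lo+15)
        if m.sum()>8: print(lo,m.sum(),"z pct90 %.1f med %.1f  l [%.1f %.1f] mean %.1f"%(np.percentile(z[m],90),np.median(z[m]),*np.percentile(l[m],[3,97]),l[m].mean()))
E
```

```text
side 881 s [ 17.2  73.9 124.2 127.5 129.6]
20 116 z pct90 18.7 med 15.5  l [-14.3 7.2] mean -6.3
35 115 z pct90 18.7 med 15.1  l [-14.6 7.0] mean -6.4
50 114 z pct90 18.6 med 15.1  l [-14.5 7.9] mean -6.1
65 113 z pct90 18.6 med 15.5  l [-14.3 8.2] mean -5.8
80 117 z pct90 18.5 med 15.4  l [-14.4 7.3] mean -6.0
95 120 z pct90 18.9 med 15.1  l [-14.7 8.4] mean -5.9
110 119 z pct90 18.6 med 15.3  l [-14.4 7.6] mean -5.9
125 38 z pct90 17.6 med 14.9  l [-14.9 6.5] mean -6.0
top 312 s [ 81.7 106.6 128.8 130.5 132. ]
80 83 z pct90 16.5 med 12.8  l [-11.6 13.7] mean 2.6
95 93 z pct90 16.2 med 12.9  l [-11.8 14.0] mean 1.7
110 93 z pct90 16.1 med 11.6  l [-11.9 13.8] mean 1.4
125 43 z pct90 15.4 med 11.6  l [-11.7 14.0] mean 1.6
```

```bash
python3 go.py 489.4 191.5 110 72.4
```

```text
t 3.78 pos [ 493.9 -155.   133.6] rot [-90.2   0.1  71.1] gap 26.9 F [-0.4 -0.2 -2.9]
shift [326.5  22.6 116.5] turn [ 0.2 -1.3 -0.1]
```

```bash
python3 -m handwheel '[[[15,0,5,0,0,0,-1],[45,2,16,0,0,0,-1],[80,5,28,0,0,0,-1],[115,8,41,0,-1,0,-1],[150,10,53,0,-1.3,0,-1]]]' 50;  python3 go.py 489.4 191.5 110 72.4
```

```text
clock: 4.2
eef_pos: [491.1, 5.5, 121.8]
eef_rot: [-1.572, 0.003, 1.264]
wrist_force: [0.9, 0.4, -1.9]
finger_gap: 26.8
t 4.2 pos [491.1   5.5 121.8] rot [-90.1   0.1  72.4] gap 26.8 F [ 0.9  0.4 -1.9]
shift [176.8  11.3  57.7] turn [ 0.1  0.  -0.1]
```

```bash
python3 -m handwheel '[[[35,3,12,0,0,0,-1],[75,5,25,0,0,0,-1],[110,8,37,0,0,0,-1],[140,10,47,0,0,0,-1],[160,11,53,0,0,0,-1]]]' 50; python3 -m handwheel '[[[12,0,3,0,0,0,-1],[12,0,3,0,0,0,-1],[12,0,3,0,0,0,-1]]]'; python3 go.py 489.4 191.5 110 72.4
```

```text
clock: 4.62
eef_pos: [487.5, 176.6, 108.9]
eef_rot: [-1.57, 0.004, 1.266]
wrist_force: [1.0, 1.0, -2.7]
finger_gap: 27.1
clock: 4.87
eef_pos: [487.5, 189.0, 107.7]
eef_rot: [-1.569, 0.005, 1.267]
wrist_force: [-0.0, 0.4, -2.1]
finger_gap: 26.6
t 4.87 pos [487.5 189.  107.7] rot [-89.9   0.3  72.6] gap 26.6 F [-0.   0.4 -2.1]
shift [ 2.9 -2.3 -1.1] turn [-0.1  0.2 -0.3]
```

Lower to just above the groove, then check.

```bash
python3 -m handwheel '[[[3,15,-1,0,0.2,0,-1],[3,40,-1,0,0.2,0,-1],[3,60,-1,0,0.2,0,-1],[3,63,-1,0,0.2,0,-1],[3,63,-1,0,0.2,0,-1]]]' 50; python3 -c "
from h import *
p,d,W=shot('top','2'); crop(p,210,190,130,110,5,'t2.png')
p,d,W=shot('side','2'); crop(p,250,130,130,110,6,'s2.png')"; python3 go.py 489.4 191.5 27.5 72.4
```

```text
clock: 5.28
eef_pos: [488.5, 190.2, 43.8]
eef_rot: [-1.566, 0.006, 1.263]
wrist_force: [0.2, -0.3, -0.9]
finger_gap: 26.7
t 5.38 pos [489.7 190.9  45.7] rot [-89.9   0.2  72.4] gap 26.8 F [-0.1 -0.7 -2.5]
shift [ 0.6 18.2  0.4] turn [-0.1 -0.  -0.2]
```

View pics/s2.png

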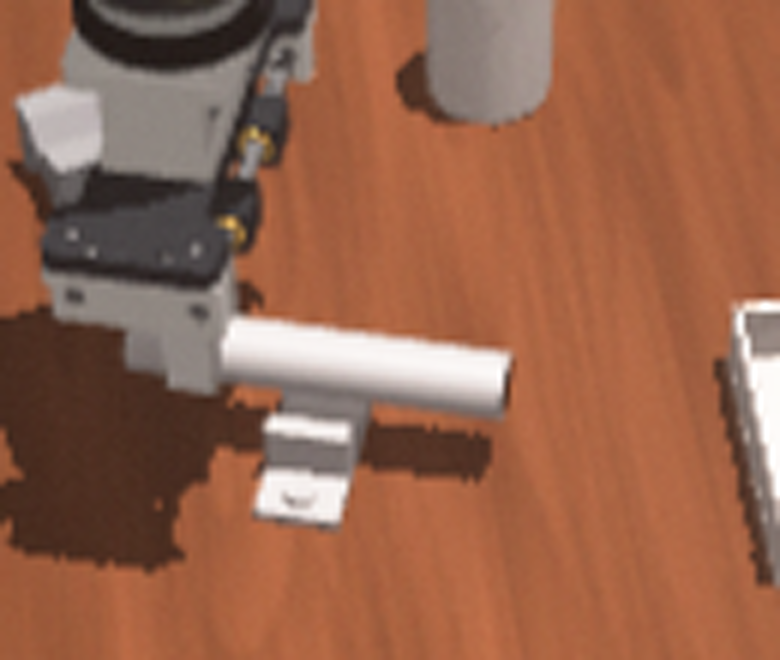

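View pics/t2.png

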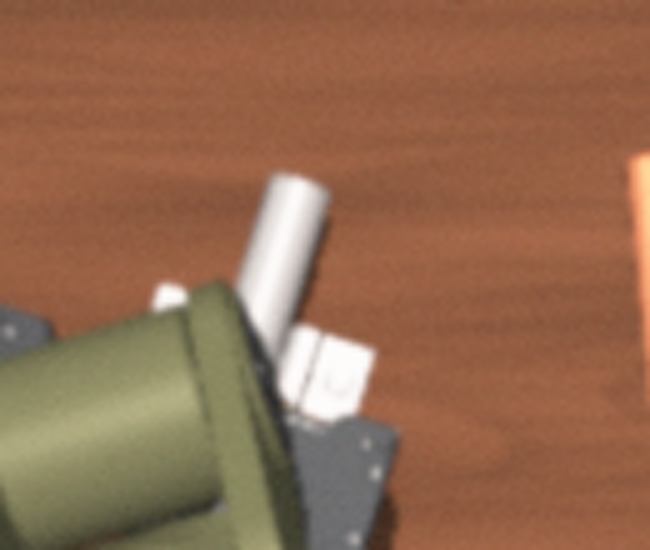

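```bash
python3 - <<'E'
from h import *
# silhouette fit of held pipe: only visible far part; use end location from clouds
for n,roi in (("side",(285,165,345,225)),("top",(230,210,290,280))):
    W=cloud(n,np.load(f"{n}_2.npy")); a,b,c,d=roi
    w=W[b:d,a:c].reshape(-1,3)
    yaw=np.deg2rad(-17.6); ex=np.array([np.cos(yaw),np.sin(yaw),0]);ey=np.array([-np.sin(yaw),np.cos(yaw),0])
    q=w-[489.7,190.9,0]; s=q@ex;l=q@ey;z=q[:,2]
    k=(z>42)&(z<72)&(abs(l)<20)&(s>25)
    print(n,k.sum(),np.round(np.percentile(s[k],[90,95,98,99,100]),1),"l",np.round(np.percentile(l[k],[2,98]),1), "zmax",np.percentile(z[k],95))
    for lo in range(60,135,15):
        m=k&(s>lo)&(s<lo+15)
        if m.sum()>5: print(lo,m.sum(),np.round(np.percentile(l[m],[4,50,96]),1),np.round(np.percentile(z[m],90),1))
E
```

```text
side 430 [118.8 124.7 128.1 128.5 129.4] l [-16.4   6.1] zmax 60.48811149387615
60 62 [-15.1  -9.4   4.6] 60.1
75 62 [-14.8  -9.8   1.4] 60.7
90 63 [-16.3 -10.    5.4] 59.6
105 61 [-15.6  -9.1   4.8] 58.3
120 40 [-14.8  -7.4   5.5] 57.9
top 373 [124.9 128.5 130.3 131.1 131.9] l [-14.9  11.5] zmax 61.701988569229115
60 50 [-14.6  -7.4   2.6] 60.2
75 82 [-14.6  -3.1  10.1] 61.2
90 81 [-14.5  -2.8  10.1] 59.9
105 83 [-14.3  -2.8  11.5] 60.9
120 65 [-14.3  -2.6  10.8] 60.8
```

```bash
python3 go.py 488.9 192.2 29.5 72.4
```

```text
t 5.38 pos [489.7 190.9  45.7] rot [-89.9   0.2  72.4] gap 26.8 F [-0.1 -0.7 -2.5]
shift [ 1.1 16.2  1.1] turn [-0.1 -0.  -0.2]
```

```bash
python3 -m handwheel '[[[1,3,1,0,0,0,-1],[1,7,1,0,0,0,-1],[1,12,1,0,0,0,-1],[1,16,1,0,0,0,-1],[1,16,1,0,0,0,-1]]]' 50;python3 go.py 488.9 192.2 27.5 72.4
```

```text
clock: 5.8
eef_pos: [488.6, 192.0, 28.8]
eef_rot: [-1.569, 0.005, 1.263]
wrist_force: [0.3, 0.4, -1.9]
finger_gap: 26.9
t 5.8 pos [488.6 192.   28.8] rot [-89.9   0.3  72.4] gap 26.9 F [ 0.3  0.4 -1.9]
shift [ 0.3  1.3 -0.3] turn [-0.1 -0.  -0.3]
```

```bash
python3 -m handwheel '[[[0,0.5,0,0,0,0,-1],[0,1,0,0,0,0,-1],[0,1.5,0,0,0,0,-1],[0,1.5,0,0,0,0,-1]]]' 50;python3 go.py 488.9 192.2 27.5 72.4
```

```text
clock: 6.13
eef_pos: [488.6, 192.0, 27.4]
eef_rot: [-1.569, 0.005, 1.263]
wrist_force: [-1.5, -1.0, -0.5]
finger_gap: 27.1
t 6.13 pos [488.6 192.   27.4] rot [-89.9   0.3  72.4] gap 27.1 F [-1.5 -1.  -0.5]
shift [ 0.3 -0.1 -0.2] turn [-0.1 -0.  -0.3]
```

```bash
python3 -m handwheel '[[[0,0.5,0,0,0,0,-1],[0,1,0,0,0,0,-1],[0,1,0,0,0,0,-1]]]' 50;python3 go.py 488.9 192.2 27.5 72.4
```

```text
clock: 6.38
eef_pos: [488.7, 192.0, 26.7]
eef_rot: [-1.569, 0.005, 1.263]
wrist_force: [-2.8, -0.4, 4.0]
finger_gap: 26.8
t 6.38 pos [488.7 192.   26.7] rot [-89.9   0.3  72.4] gap 26.8 F [-2.8 -0.4  4. ]
shift [ 0.2 -0.8 -0.1] turn [-0.1 -0.  -0.3]
```

```bash
python3 -m handwheel '[[[0,0,0,0,0,0,1],[0,0,0,0,0,0,1],[0,0,0,0,0,0,1],[0,0,0,0,0,0,1],[0,0,0,0,0,0,1]]]' 50;python3 -m handwheel '[[[0,-10,0,0,0,0,1],[0,-40,0,0,0,0,1],[0,-75,0,0,0,0,1],[0,-100,0,0,0,0,1],[0,-100,0,0,0,0,1]]]';python3 go.py 441 348.5 120 107.5
```

```text
clock: 6.8
eef_pos: [488.7, 192.0, 26.7]
eef_rot: [-1.569, 0.005, 1.263]
wrist_force: [-0.2, 0.5, -0.4]
finger_gap: 56.8
clock: 7.22
eef_pos: [491.1, 193.1, 132.5]
eef_rot: [-1.576, -0.0, 1.263]
wrist_force: [0.3, 0.8, 0.7]
finger_gap: 90.3
t 7.22 pos [491.1 193.1 132.5] rot [-90.3  -0.   72.4] gap 90.3 F [0.3 0.8 0.7]
shift [132.9  12.1  94.8] turn [  0.3 -35.1  -0.1]
```

```bash
python3 -m handwheel '[[[27,0,19,0,-7,0,1],[54,0,38,0,-14,0,1],[80,0,57,0,-21,0,1],[106,0,76,0,-28,0,1],[130,10,94,0,-35,0,1]]]';python3 go.py 440.9 348.5 100 108.4
```

```text
clock: 7.63
eef_pos: [440.7, 347.5, 123.7]
eef_rot: [-1.578, 0.002, 1.88]
wrist_force: [1.9, -0.2, 0.2]
finger_gap: 93.8
t 7.63 pos [440.7 347.5 123.7] rot [-9.040e+01  1.000e-01  1.077e+02] gap 93.8 F [ 1.9 -0.2  0.2]
shift [ 1.  23.7 -0.3] turn [ 0.4 -0.7 -0.1]
```

```bash
python3 - <<'E'
from h import *
p,d,W=shot('side','3'); crop(p,250,130,130,110,6,'s3.png')
p,d,W=shot('top','3'); crop(p,210,190,130,110,5,'t3.png')
E
```

```text
(no output)
```

View pics/s3.png

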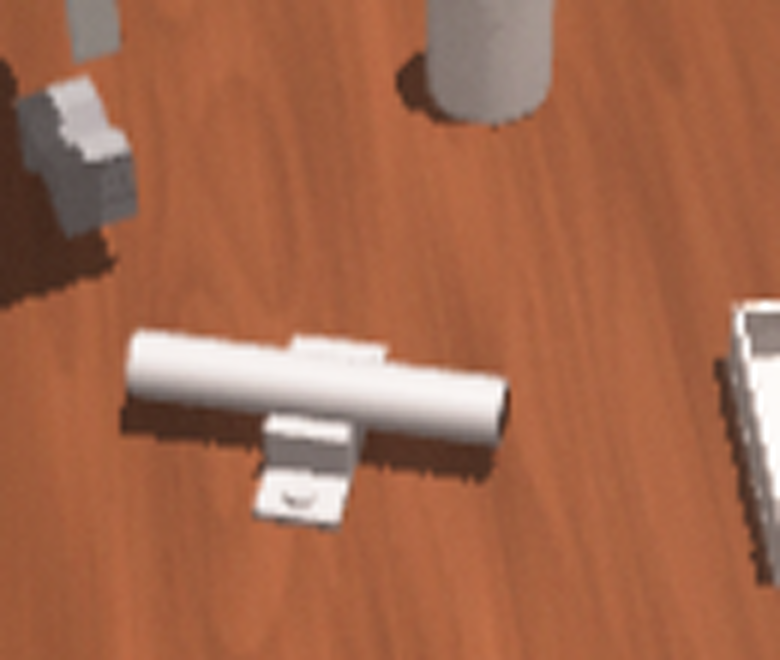

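View pics/t3.png

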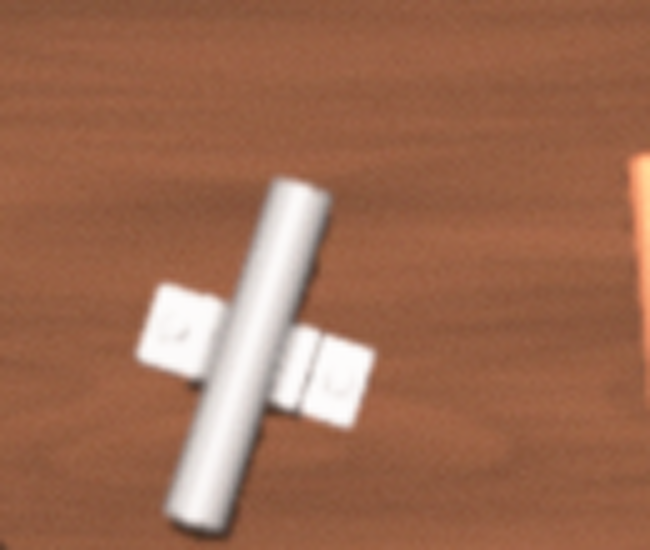

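```bash
cat > fit2.py <<'E'
from h import *
BASE={"top":(538.29,176.24,-17.63),"side":(535.96,176.64,-17.6)}
def parts_world(P,pose,dz=0):
    x,y,a=pose; a=np.deg2rad(a); R=np.array([[np.cos(a),-np.sin(a),0],[np.sin(a),np.cos(a),0],[0,0,1]]); return P@R.T+[x,y,dz]
def fitpart(n,p,roi,part,zc,fixed,free_z=False,chan=None):
    M=softmask(p,roi) if chan is None else chan
    bx,by,ba=BASE[n]
    fx=[parts_world(P,BASE[n],dz) for P,dz in fixed]
    def f(t):
        z=zc+(t[3] if free_z else 0)
        pt=parts_world(part,(bx,by,ba),0)
        a=np.deg2rad(ba); ex=np.array([np.cos(a),np.sin(a)]);ey=np.array([-ex[1],ex[0]])
        c=np.array([bx,by])+t[0]*ex+t[1]*ey
        pt=parts_world(part,(c[0],c[1],ba+t[2]),z)
        return ((rend(n,None,0,0,0,roi,0,fx+[pt])-M)**2).sum()
    k=4 if free_z else 3
    s=np.vstack([np.zeros(k),np.eye(k)*4])-0.7
    r=minimize(f,np.zeros(k),method="Nelder-Mead",options=dict(initial_simplex=s,xatol=.02,fatol=.01,maxiter=400))
    return r.x,r.fun
E
python3 - <<'E'
from fit2 import *
fixed=[(box(36,56,0,30),0),(box(36,104,0,9),0)]
for n,roi in(("top",(225,215,297,305)),("side",(265,175,340,226))):
    p=cv2.imread(f"{n}3.png")[:,:,::-1]
    x,f=fitpart(n,p,roi,cyl(160,14,0),30,fixed,True); print(n,"ds,dl,dyaw,dz",np.round(x,2),round(f,1))
    x,f=fitpart(n,p,roi,cyl(160,14,0),30,fixed); print(n,"ds,dl,dyaw",np.round(x,2),round(f,1))
E
python3 go.py 440.9 348.5 13 108.4
```

```text
top ds,dl,dyaw,dz [-2.11 -4.55 -0.23 31.22] 44.8
top ds,dl,dyaw [-1.28 -0.36 -0.09] 62.2
side ds,dl,dyaw,dz [-1.91  0.31 -0.45 -0.31] 14.2
side ds,dl,dyaw [-1.83 -0.02 -0.47] 14.4
t 7.73 pos [438.9 348.2 120.9] rot [-90.1   0.2 107.9] gap 94.0 F [0.8 0.6 0.4]
shift [ -0.  107.9  -1.7] turn [ 0.1 -0.5 -0.2]
```

```bash
python3 go.py 488.7 192.0 60 72.4
```

```text
t 7.73 pos [438.9 348.2 120.9] rot [-90.1   0.2 107.9] gap 94.0 F [0.8 0.6 0.4]
shift [-163.8   61.4    0.6] turn [ 0.2 35.5 -0.1]
```

```bash
python3 -m handwheel '[[[-33,0,0,0,7,0,1],[-66,0,0,0,14,0,1],[-99,0,0,0,21,0,1],[-132,0,0,0,28,0,1],[-160,10,0,0,35,0,1]]]' 20;python3 go.py 488.7 192 27 72.4
```

```text
clock: 8.15
eef_pos: [489.1, 193.7, 113.0]
eef_rot: [-1.577, -0.001, 1.264]
wrist_force: [0.5, -0.1, 0.1]
finger_gap: 93.8
t 8.15 pos [489.1 193.7 113. ] rot [-90.3  -0.   72.4] gap 93.8 F [ 0.5 -0.1  0.1]
shift [-1.8 86.   0.4] turn [0.3 0.  0. ]
```

```bash
python3 -m handwheel '[[[-2,20,0,0.3,0,0,0.3],[-2,50,0,0.3,0,0,0.3],[-2,75,0,0.3,0,0,0.1],[-2,86,0,0.3,0,0,0],[-2,86,0,0.3,0,0,0]]]' 15;python3 go.py 488.7 192 27 72.4
```

```text
clock: 8.57
eef_pos: [487.9, 190.9, 25.1]
eef_rot: [-1.568, 0.002, 1.263]
wrist_force: [-1.0, 1.1, 0.9]
finger_gap: 64.2
t 8.57 pos [487.9 190.9  25.1] rot [-89.9   0.1  72.3] gap 64.2 F [-1.   1.1  0.9]
shift [ 1.2 -1.9 -0.4] turn [-0.1 -0.1 -0.1]
```

```bash
python3 -m handwheel '[[[1,-2,-0.4,0,0,0,-1],[1,-2,-0.4,0,0,0,-1],[1,-2,-0.4,0,0,0,-1],[1,-2,-0.4,0,0,0,-1],[1,-2,-0.4,0,0,0,-1]]]' 15;python3 -m handwheel '[[[0,0,0,0,0,0,-1],[0,0,0,0,0,0,-1],[0,0,0,0,0,0,-1],[0,0,0,0,0,0,-1]]]' 15;python3 go.py 488.7 192 27 72.4
```

```text
clock: 8.98
eef_pos: [488.9, 191.9, 27.9]
eef_rot: [-1.569, 0.001, 1.263]
wrist_force: [-0.3, -0.6, -0.2]
finger_gap: 30.9
clock: 9.32
eef_pos: [489.0, 192.0, 27.9]
eef_rot: [-1.569, 0.001, 1.263]
wrist_force: [-0.5, 1.8, 1.9]
finger_gap: 27.3
t 9.32 pos [489.  192.   27.9] rot [-89.9   0.1  72.3] gap 27.3 F [-0.5  1.8  1.9]
shift [-0.1  0.9  0.3] turn [-0.1 -0.1 -0.1]
```

```bash
python3 -m handwheel '[[[0,0,-0.8,0,0,0,-1],[0,0.3,-1.6,0,0,0,-1],[0,0.3,-1.6,0,0,0,-1],[0,0.3,-1.6,0,0,0,-1]]]' 15;python3 go.py 488.7 192 27 72.4; python3 -m handwheel '[[[0,0,0,0,0,0,1],[0,0,0,0,0,0,1],[0,0,0,0,0,0,1],[0,0,0,0,0,0,1],[0,0,0,0,0,0,1]]]';python3 -m handwheel '[[[0,-10,0,0,0,0,1],[0,-40,0,0,0,0,1],[0,-75,0,0,0,0,1],[0,-90,0,0,0,0,1],[0,-90,0,0,0,0,1]]]';python3 go.py 440.9 348.5 120 108.4
```

```text
clock: 9.65
eef_pos: [490.5, 191.6, 27.6]
eef_rot: [-1.569, 0.001, 1.263]
wrist_force: [-2.5, 1.4, 0.8]
finger_gap: 27.4
t 9.65 pos [490.5 191.6  27.6] rot [-89.9   0.1  72.3] gap 27.4 F [-2.5  1.4  0.8]
shift [-0.1  0.6  1.8] turn [-0.1 -0.1 -0.1]
clock: 10.07
eef_pos: [490.5, 191.5, 27.6]
eef_rot: [-1.569, 0.001, 1.263]
wrist_force: [0.6, -0.7, 0.9]
finger_gap: 57.4
clock: 10.48
eef_pos: [492.3, 192.1, 122.1]
eef_rot: [-1.575, -0.003, 1.263]
wrist_force: [-0.6, -0.5, -0.2]
finger_gap: 91.0
t 10.48 pos [492.3 192.1 122.1] rot [-90.2  -0.2  72.3] gap 91.0 F [-0.6 -0.5 -0.2]
shift [133.5   2.1  96.4] turn [  0.3 -36.1   0.1]
```

```bash
python3 -m handwheel '[[[27,0,20,0,-7,0,1],[54,0,39,0,-14,0,1],[80,0,58,0,-21,0,1],[107,0,77,0,-28,0,1],[132,0,96,0,-36,0,1]]]';python3 -m handwheel '[[[0,0,0,0,0,0,1],[0,0,0,0,0,0,1]]]'; python3 - <<'E'
from fit2 import *
fixed=[(box(36,56,0,30),0),(box(36,104,0,9),0)]
for n,roi in(("top",(225,215,297,305)),("side",(265,175,340,226))):
    p,d,W=shot(n,'4')
    x,f=fitpart(n,p,roi,cyl(160,14,0),30,fixed); print(n,"ds,dl,dyaw",np.round(x,2),round(f,1))
E
python3 go.py 440.9 348.5 13 108.4
```

```text
clock: 10.9
eef_pos: [440.0, 348.3, 121.7]
eef_rot: [-1.575, 0.0, 1.882]
wrist_force: [0.3, -0.6, -0.5]
finger_gap: 94.0
clock: 11.07
eef_pos: [439.0, 349.2, 121.1]
eef_rot: [-1.574, 0.001, 1.885]
wrist_force: [0.1, -0.9, -0.1]
finger_gap: 93.9
top ds,dl,dyaw [ 0.34 -0.35 -0.2 ] 62.2
side ds,dl,dyaw [ 0.19  0.13 -0.51] 14.9
t 11.17 pos [439.9 347.6 121.3] rot [-90.2   0.  107.8] gap 94.0 F [-0.5 -0.2  0.2]
shift [  0.6 108.3  -0.8] turn [ 0.2 -0.6 -0. ]
```

```bash
python3 -m handwheel '[[[0.6,15,-1,0,-0.5,0,1],[0.6,45,-1,0,-0.6,0,1],[0.6,80,-1,0,-0.6,0,1],[0.6,103,-1,0,-0.6,0,1],[0.6,108,-1,0,-0.6,0,1]]]' 40;python3 -m handwheel '[[[0,0,0,0,0,0,1],[0,0,0,0,0,0,1]]]'; python3 go.py 440.9 348.5 13 108.4
```

```text
clock: 11.58
eef_pos: [439.9, 346.2, 9.5]
eef_rot: [-1.569, 0.002, 1.888]
wrist_force: [-0.5, -0.1, -0.8]
finger_gap: 94.2
clock: 11.75
eef_pos: [440.4, 345.5, 10.1]
eef_rot: [-1.568, 0.003, 1.886]
wrist_force: [0.3, 0.1, 0.4]
finger_gap: 93.8
t 11.75 pos [440.4 345.5  10.1] rot [-8.990e+01  1.000e-01  1.081e+02] gap 93.8 F [0.3 0.1 0.4]
shift [ 2.7 -3.  -1.4] turn [-0.1 -0.3 -0.1]
```

```bash
python3 -m handwheel '[[[2.7,-3,-1.4,0,-0.3,0,1],[2.7,-3,-1.4,0,-0.3,0,-1],[2.7,-3,-1.4,0,-0.3,0,-1],[2.7,-3,-1.4,0,-0.3,0,-1],[2.7,-3,-1.4,0,-0.3,0,-1]]]' 40;python3 -m handwheel '[[[0,0,0,0,0,0,-1],[0,0,0,0,0,0,-1],[0,0,0,0,0,0,-1],[0,0,0,0,0,0,-1]]]'; python3 go.py 440.9 348.5 13 108.4
```

```text
clock: 12.17
eef_pos: [441.0, 348.6, 13.5]
eef_rot: [-1.569, 0.002, 1.892]
wrist_force: [-0.5, 0.1, 0.1]
finger_gap: 70.8
clock: 12.5
eef_pos: [441.0, 348.6, 13.6]
eef_rot: [-1.569, 0.002, 1.892]
wrist_force: [-0.4, -0.1, 2.2]
finger_gap: 55.9
t 12.5 pos [441.  348.6  13.6] rot [-8.990e+01  1.000e-01  1.084e+02] gap 55.9 F [-0.4 -0.1  2.2]
shift [-0.1  0.6  0.2] turn [-0.1 -0.  -0.1]
```

```bash
python3 -m handwheel '[[[0,-10,0,0,0,0,-1],[0,-35,0,0,0,0,-1],[0,-70,0,0,0,0,-1],[0,-100,0,0,0,0,-1],[0,-115,0,0,0,0,-1]]]' 40; python3 go.py 537.7 176.6 130 72.4
```

```text
clock: 12.92
eef_pos: [442.0, 349.6, 133.1]
eef_rot: [-1.573, 0.001, 1.892]
wrist_force: [1.3, 0.8, -0.4]
finger_gap: 55.4
t 12.92 pos [442.  349.6 133.1] rot [-9.020e+01  1.000e-01  1.084e+02] gap 55.4 F [ 1.3  0.8 -0.4]
shift [-194.3    3.4  -36.3] turn [ 0.2 36.  -0. ]
```

```bash
python3 -m handwheel '[[[-15,0,-3,0,4,0,-1],[-50,0,-9,0,11,0,-1],[-85,0,-16,0,18,0,-1],[-120,0,-23,0,25,0,-1],[-155,0,-30,0,31,0,-1]]]' 40; python3 go.py 537.7 176.6 120 72.4
```

```text
clock: 13.33
eef_pos: [519.8, 210.5, 134.1]
eef_rot: [-1.574, -0.001, 1.345]
wrist_force: [0.6, 1.0, -1.7]
finger_gap: 56.0
t 13.33 pos [519.8 210.5 134.1] rot [-90.2  -0.   77. ] gap 56.0 F [ 0.6  1.  -1.7]
shift [-29.   14.1 -25. ] turn [0.2 4.6 0. ]
```

```bash
python3 -m handwheel '[[[-15,5,-13,0,3,0,-1],[-29,15,-25,0,4.6,0,-1],[-29,30,-25,0,4.6,0,-1],[-29,45,-25,0,4.6,0,-1],[-29,54,-25,0,4.6,0,-1]]]' 40; python3 -m handwheel '[[[0,0,0,0,0,0,-1],[0,0,0,0,0,0,-1]]]'; python3 go.py 537.7 176.6 75 72.4
```

```text
clock: 13.75
eef_pos: [537.4, 176.1, 79.2]
eef_rot: [-1.573, -0.0, 1.264]
wrist_force: [0.3, -0.1, -1.8]
finger_gap: 55.8
clock: 13.92
eef_pos: [537.2, 176.2, 79.4]
eef_rot: [-1.572, 0.0, 1.264]
wrist_force: [0.6, -0.1, -0.7]
finger_gap: 55.8
t 13.92 pos [537.2 176.2  79.4] rot [-90.1   0.   72.4] gap 55.8 F [ 0.6 -0.1 -0.7]
shift [ 0.6  4.4 -0.3] turn [ 0.1  0.  -0. ]
```

```bash
python3 -c "
from h import *
p,d,W=shot('side','5'); crop(p,250,130,130,110,6,'s5.png')
p,d,W=shot('top','5'); crop(p,210,190,130,110,5,'t5.png')
"; python3 go.py 537.7 176.6 75 72.4
```

```text
t 14.02 pos [537.8 176.4  80.3] rot [-90.2  -0.   72.4] gap 55.7 F [-0.2  0.8 -1. ]
shift [0.2 5.3 0.1] turn [0.2 0.  0. ]
```

View pics/s5.png

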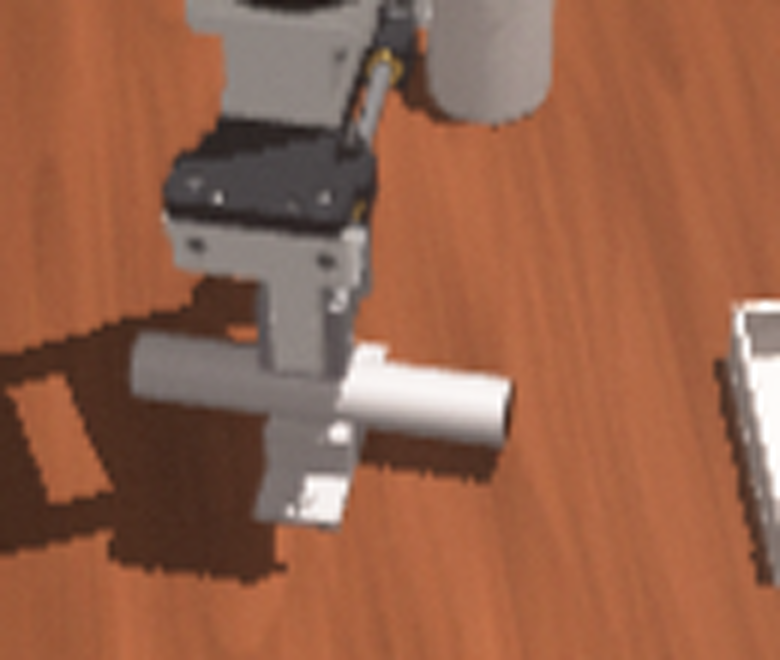

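View pics/t5.png

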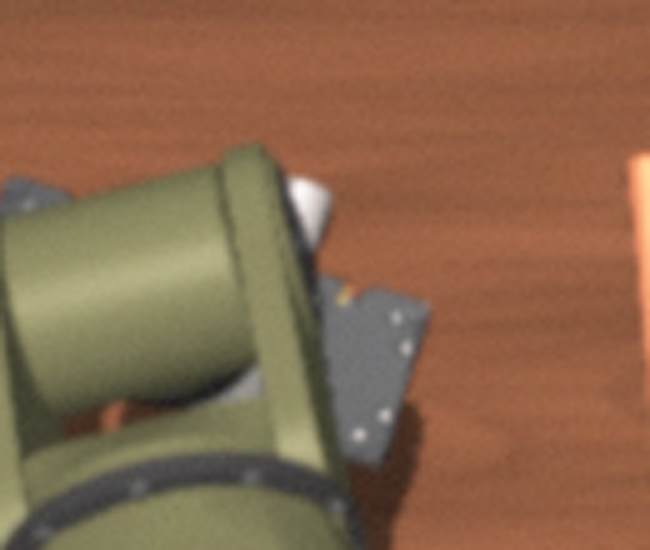

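```bash
python3 -m handwheel '[[[0,6,0,0.2,0,0,-1],[0,14,0,0.2,0,0,-1],[0,22,0,0.2,0,0,-1],[0,29,0,0.2,0,0,-1],[0,32,0,0.2,0,0,-1]]]' 40; python3 -m handwheel '[[[0,0,0,0,0,0,-1]]]'; python3 go.py 537.7 176.6 43.6 72.4
```

```text
clock: 14.43
eef_pos: [537.2, 176.2, 46.7]
eef_rot: [-1.569, 0.0, 1.264]
wrist_force: [0.1, 0.3, -0.2]
finger_gap: 55.9
clock: 14.52
eef_pos: [536.9, 176.1, 45.7]
eef_rot: [-1.568, 0.001, 1.264]
wrist_force: [0.2, 0.7, 0.0]
finger_gap: 56.3
t 14.52 pos [536.9 176.1  45.7] rot [-89.8   0.1  72.4] gap 56.3 F [0.2 0.7 0. ]
shift [ 0.7  2.1 -0.6] turn [-0.2  0.  -0.1]
```

```bash
python3 -m handwheel '[[[0.7,0,-0.6,-0.2,0,0,-1],[0.7,1,-0.6,-0.2,0,0,-1],[0.7,2,-0.6,-0.2,0,0,-1],[0.7,2.5,-0.6,-0.2,0,0,-1],[0.7,2.5,-0.6,-0.2,0,0,-1]]]' 40; python3 go.py 537.7 176.6 43.6 72.4
```

```text
clock: 14.93
eef_pos: [537.8, 176.7, 43.6]
eef_rot: [-1.572, 0.001, 1.264]
wrist_force: [-0.4, -0.4, 2.3]
finger_gap: 56.0
t 14.93 pos [537.8 176.7  43.6] rot [-90.    0.   72.4] gap 56.0 F [-0.4 -0.4  2.3]
shift [-0.1  0.   0.1] turn [ 0.  0. -0.]
```

Contact at the expected seated height (43.6). Pressing slightly, then releasing.

```bash
python3 -m handwheel '[[[0,0.5,0,0,0,0,-1],[0,1,0,0,0,0,-1],[0,1,0,0,0,0,-1]]]' 40; python3 -m handwheel '[[[0,0,0,0,0,0,1],[0,0,0,0,0,0,1],[0,0,0,0,0,0,1],[0,0,0,0,0,0,1],[0,0,0,0,0,0,1]]]' 40;python3 -m handwheel '[[[0,-8,0,0,0,0,1],[0,-30,0,0,0,0,1],[0,-65,0,0,0,0,1],[0,-90,0,0,0,0,1],[0,-100,0,0,0,0,1]]]'; python3 go.py 500 -15 145 94.9
```

```text
clock: 15.18
eef_pos: [537.9, 176.7, 43.6]
eef_rot: [-1.572, 0.001, 1.264]
wrist_force: [-6.3, -1.7, 12.1]
finger_gap: 55.5
clock: 15.6
eef_pos: [537.9, 176.7, 43.5]
eef_rot: [-1.572, 0.001, 1.264]
wrist_force: [0.2, -0.6, 0.5]
finger_gap: 85.6
clock: 16.02
eef_pos: [539.0, 177.1, 147.8]
eef_rot: [-1.576, -0.002, 1.264]
wrist_force: [0.8, -0.6, -0.3]
finger_gap: 94.1
t 16.02 pos [539.  177.1 147.8] rot [-90.3  -0.1  72.4] gap 94.1 F [ 0.8 -0.6 -0.3]
shift [-194.9    2.5  -20.8] turn [  0.3 -22.5   0.1]
```

```bash
python3 -m handwheel '[[[-35,0,-3,0,-5,0,1],[-75,0,-8,0,-11,0,1],[-115,0,-12,0,-17,0,1],[-155,0,-16,0,-22,0,1],[-190,0,-20,0,-22.7,0,1]]]' 40; python3 -m handwheel '[[[-3,0,0,0,0,0,1],[-3,0,0,0,0,0,1]]]';python3 -c "
from h import *
p,d,W=shot('side','6'); crop(p,250,130,130,150,5,'s6.png')
p,d,W=shot('top','6'); crop(p,210,190,160,120,5,'t6.png')
"; python3 go.py 499.4 -18.4 100 95.1
```

```text
clock: 16.43
eef_pos: [499.6, -12.0, 147.3]
eef_rot: [-1.576, 0.0, 1.666]
wrist_force: [-0.2, -0.6, 0.5]
finger_gap: 94.0
clock: 16.6
eef_pos: [499.6, -16.6, 147.1]
eef_rot: [-1.576, 0.0, 1.663]
wrist_force: [0.4, 0.2, 0.2]
finger_gap: 93.9
t 16.7 pos [500.  -14.5 147.1] rot [-90.3  -0.   95.4] gap 93.7 F [ 0.7 -0.   0.3]
shift [-3.8 47.1  1.2] turn [0.3 0.3 0. ]
```

View pics/s6.png

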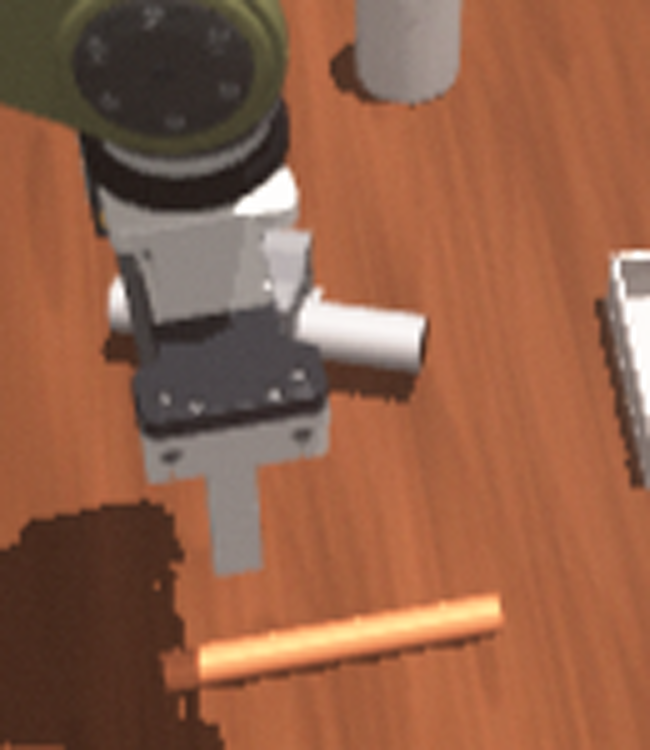

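View pics/t6.png

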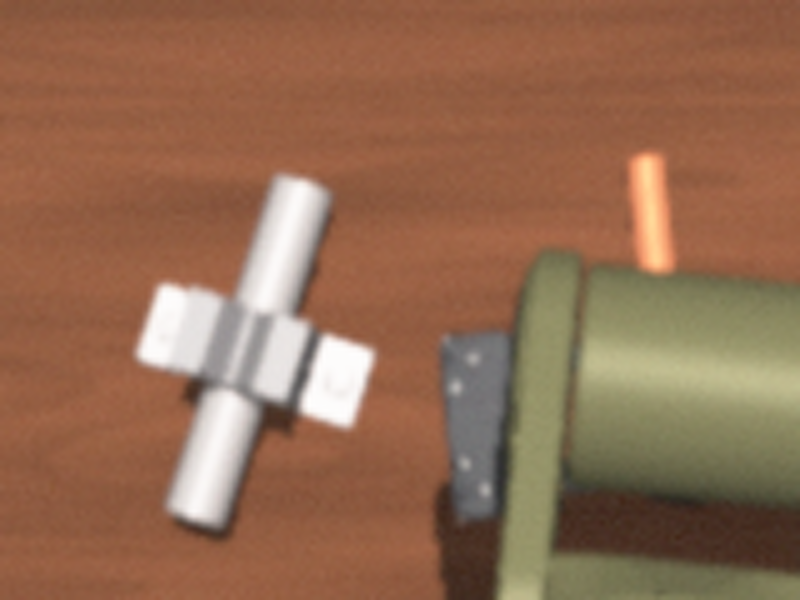

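```bash
python3 - <<'E'
from fit2 import *
W=cloud("top",np.load("top_6.npy")); w=W[240:280,232:290].reshape(-1,3)
bx,by,ba=BASE["top"]; a=np.deg2rad(ba); ex=np.array([np.cos(a),np.sin(a)]);ey=np.array([-ex[1],ex[0]])
q=w[:,:2]-[bx,by]; s=q@ex;l=q@ey;z=w[:,2]
k=z>52
print(k.sum(),cv2.minAreaRect(w[k][:,:2].astype(np.float32)))
print(np.round(np.percentile(s[k],[1,3,50,97,99]),1),np.round(np.percentile(l[k],[1,3,50,97,99]),1),np.percentile(z[k],[50,90]))
# predicted corner pixels for block centred
P=parts_world(np.array([[sx*18,sy*28,70] for sx,sy in((1,1),(1,-1),(-1,-1),(-1,1))]),BASE["top"])
print(np.round((proj("top",P)-[210,190]+.5)*5-.5,0))
p=cv2.imread("top6.png"); c=p[240:282,230:292]; c=cv2.resize(c,None,fx=12,fy=12,interpolation=cv2.INTER_CUBIC)
uv=((proj("top",P)-[230,240]+.5)*12-.5); cv2.polylines(c,[np.round(uv).astype(np.int32)],True,(0,0,255),1)
cv2.imwrite("pics/t6b.png",c)
E
```

```text
422 ((540.0734252929688, 175.4959259033203), (56.821048736572266, 35.790958404541016), 72.468017578125)
[-15.6 -15.    1.9  18.8  19.6] [-28.4 -28.   -0.1  25.8  27.1] [68.03948785 72.71646608]
[[190. 289.]
 [309. 326.]
 [284. 403.]
 [164. 366.]]
```

View pics/t6b.png

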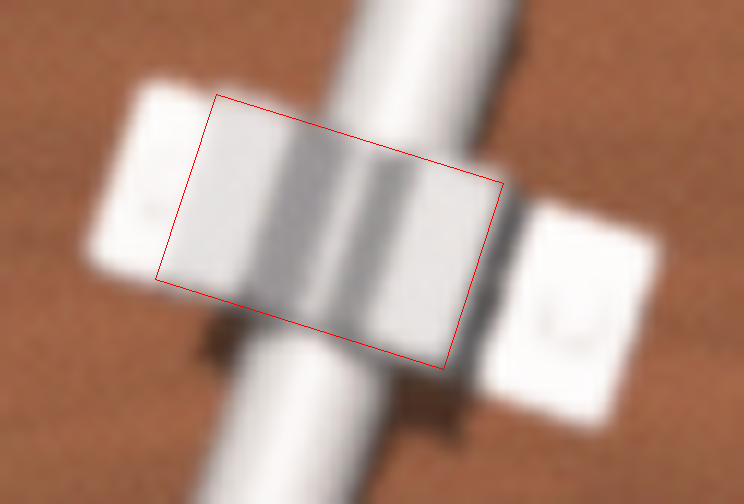

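```bash
cat > prof.py <<'E'
from fit2 import *
def prof(n,tag,z,lr,srange,ch="sat",base=None):
    p=cv2.imread(f"{n}{tag}.png").astype(np.float32)
    im=(p.max(2)-p.min(2))/np.maximum(p.max(2),1) if ch=="sat" else p.mean(2)
    out=[]
    for s in srange:
        P=parts_world(np.array([[s,l,z] for l in np.linspace(*lr,9)]),BASE[n])
        uv=proj(n,P).astype(np.float32)
        out.append(cv2.remap(im,uv[:,0].reshape(1,-1),uv[:,1].reshape(1,-1),cv2.INTER_LINEAR).mean())
    return np.array(out)
E
python3 - <<'E'
from prof import *
S_=np.arange(-26,27,2)
print(S_)
for l in((16,26),(-26,-16)): print(l,np.round(prof("top","6",70,l,S_),2)); print(np.round(prof("top","6",70,l,S_,"v"),0))
print("base orig flats z30")
for l in((18,27),(-27,-18)): print(l,np.round(prof("top","0",30,l,S_),2)); 
print("base orig ears z10")
for l in((36,48),(-48,-36)): print(l,np.round(prof("top","0",10,l,S_),2)); 
print("side orig flats/ears")
for l in((18,27),(-27,-18)): print(l,np.round(prof("side","0",30,l,S_),2)); 
for l in((36,48),(-48,-36)): print(l,np.round(prof("side","0",10,l,S_),2)); 
E
python3 go.py 499.4 -18.4 100 95.1
```

```text
[-26 -24 -22 -20 -18 -16 -14 -12 -10  -8  -6  -4  -2   0   2   4   6   8
  10  12  14  16  18  20  22  24  26]
(16, 26) [0.56 0.56 0.5  0.34 0.15 0.05 0.02 0.02 0.02 0.02 0.02 0.02 0.02 0.02
 0.02 0.02 0.02 0.02 0.02 0.02 0.03 0.05 0.12 0.28 0.46 0.55 0.56]
[102. 101. 105. 122. 160. 200. 221. 226. 226. 227. 227. 227. 227. 227.
 227. 228. 227. 227. 227. 227. 226. 219. 197. 157. 123. 110. 109.]
(-26, -16) [0.3  0.3  0.26 0.16 0.07 0.04 0.03 0.03 0.02 0.02 0.02 0.02 0.03 0.02
 0.02 0.03 0.03 0.03 0.03 0.03 0.02 0.03 0.07 0.15 0.24 0.3  0.31]
[ 90.  85.  83.  99. 143. 192. 218. 224. 225. 225. 226. 226. 226. 226.
 226. 226. 227. 227. 227. 227. 226. 220. 199. 161. 130. 116. 114.]
base orig flats z30
(18, 27) [0.56 0.54 0.47 0.29 0.13 0.05 0.02 0.02 0.02 0.02 0.02 0.02 0.02 0.02
 0.02 0.02 0.02 0.02 0.02 0.02 0.02 0.04 0.12 0.29 0.46 0.55 0.55]
(-27, -18) [0.55 0.53 0.43 0.22 0.09 0.04 0.02 0.02 0.02 0.02 0.02 0.02 0.02 0.02
 0.02 0.02 0.02 0.02 0.02 0.02 0.02 0.05 0.13 0.29 0.47 0.54 0.56]
base orig ears z10
(36, 48) [0.56 0.56 0.52 0.36 0.16 0.05 0.02 0.01 0.01 0.01 0.02 0.02 0.02 0.02
 0
[... 251 characters left out ...]
.62 0.61 0.53 0.33 0.13 0.07 0.07 0.06 0.06 0.05 0.05 0.05 0.06
 0.05 0.05 0.05 0.06 0.07 0.06 0.05 0.05 0.06 0.07 0.09 0.32 0.55]
(-27, -18) [0.63 0.63 0.61 0.53 0.34 0.15 0.07 0.05 0.04 0.04 0.04 0.04 0.04 0.04
 0.04 0.04 0.04 0.04 0.04 0.04 0.04 0.05 0.08 0.1  0.16 0.35 0.59]
(36, 48) [0.58 0.45 0.23 0.11 0.1  0.09 0.08 0.08 0.07 0.07 0.07 0.08 0.07 0.07
 0.07 0.09 0.09 0.08 0.07 0.07 0.07 0.09 0.13 0.35 0.56 0.61 0.61]
(-48, -36) [0.63 0.63 0.62 0.53 0.32 0.1  0.03 0.03 0.03 0.04 0.05 0.05 0.05 0.04
 0.05 0.05 0.05 0.04 0.03 0.03 0.03 0.04 0.11 0.37 0.59 0.63 0.63]
t 16.7 pos [500.  -14.5 147.1] rot [-90.3  -0.   95.4] gap 93.7 F [ 0.7 -0.   0.3]
shift [-3.8 47.1  1.2] turn [0.3 0.3 0. ]
```

```bash
python3 -m handwheel '[[[-4,20,1,0.3,0.3,0,1],[-4,55,1,0.3,0.3,0,1],[-4,95,1,0.3,0.3,0,1],[-4,125,1,0.3,0.3,0,1],[-4,134,1,0.3,0.3,0,1]]]' 50; python3 -m handwheel '[[[0,0,0,0,0,0,1],[0,0,0,0,0,0,1]]]'; python3 go.py 499.5 -18.7 10.5 95.1
```

```text
clock: 17.12
eef_pos: [498.0, -16.9, 9.0]
eef_rot: [-1.565, -0.001, 1.661]
wrist_force: [-0.3, -0.6, -0.1]
finger_gap: 94.1
clock: 17.28
eef_pos: [498.5, -16.1, 9.4]
eef_rot: [-1.564, -0.001, 1.663]
wrist_force: [-0.1, 0.9, 0.8]
finger_gap: 94.1
t 17.28 pos [498.5 -16.1   9.4] rot [-89.6  -0.1  95.3] gap 94.1 F [-0.1  0.9  0.8]
shift [-2.7 -1.1 -0.8] turn [-0.4  0.2  0.1]
```

```bash
python3 -m handwheel '[[[-2.7,-1,-0.8,-0.4,0.2,0,-1],[-2.7,-1,-0.8,-0.4,0.2,0,-1],[-2.7,-1,-0.8,-0.4,0.2,0,-1],[-2.7,-1,-0.8,-0.4,0.2,0,-1],[-2.7,-1,-0.8,-0.4,0.2,0,-1]]]' 50; python3 -m handwheel '[[[0,0,0,0,0,0,-1],[0,0,0,0,0,0,-1],[0,0,0,0,0,0,-1],[0,0,0,0,0,0,-1],[0,0,0,0,0,0,-1]]]';python3 -m handwheel '[[[0,0,0,0,0,0,-1],[0,0,0,0,0,0,-1],[0,0,0,0,0,0,-1],[0,0,0,0,0,0,-1],[0,0,0,0,0,0,-1]]]'; python3 go.py 499.5 -18.7 140 95.1
```

```text
clock: 17.7
eef_pos: [499.7, -18.6, 10.8]
eef_rot: [-1.572, -0.001, 1.659]
wrist_force: [0.4, 0.1, 0.4]
finger_gap: 64.6
clock: 18.12
eef_pos: [499.7, -18.6, 10.8]
eef_rot: [-1.572, -0.001, 1.659]
wrist_force: [0.3, -0.2, -0.4]
finger_gap: 30.9
clock: 18.53
eef_pos: [499.7, -18.6, 10.8]
eef_rot: [-1.572, -0.001, 1.659]
wrist_force: [-0.3, 0.3, -1.4]
finger_gap: 16.9
t 18.53 pos [499.7 -18.6  10.8] rot [-90.1  -0.1  95.1] gap 16.9 F [-0.3  0.3 -1.4]
shift [ 1.000e-01 -1.292e+02  0.000e+00] turn [ 0.1 -0.   0.1]
```

```bash
python3 -m handwheel '[[[0,-10,0,0,0,0,-1],[0,-35,0,0,0,0,-1],[0,-70,0,0,0,0,-1],[0,-105,0,0,0,0,-1],[0,-125,0,0,0,0,-1]]]'; python3 go.py 490 191.7 130 72.4
```

```text
clock: 18.95
eef_pos: [500.3, -18.9, 140.1]
eef_rot: [-1.576, -0.0, 1.659]
wrist_force: [0.5, -0.1, -1.5]
finger_gap: 16.5
t 18.95 pos [500.3 -18.9 140.1] rot [-90.3  -0.   95.1] gap 16.5 F [ 0.5 -0.1 -1.5]
shift [210.7  10.2  -8.3] turn [ 0.3 22.7  0.1]
```

```bash
python3 -m handwheel '[[[15,0,0,0,2,0,-1],[50,0,-2,0,6,0,-1],[90,0,-4,0,12,0,-1],[130,2,-6,0,18,0,-1],[165,5,-8,0,22.7,0,-1]]]'; python3 -m handwheel '[[[5,0,0,0,0,0,-1],[5,0,0,0,0,0,-1]]]'; python3 go.py 490 191.7 130 72.4
```

```text
clock: 19.37
eef_pos: [493.3, 148.2, 136.2]
eef_rot: [-1.576, -0.003, 1.257]
wrist_force: [0.6, -0.3, -0.3]
finger_gap: 16.5
clock: 19.53
eef_pos: [494.6, 154.8, 136.8]
eef_rot: [-1.576, -0.003, 1.261]
wrist_force: [-0.4, -0.8, -0.6]
finger_gap: 16.6
t 19.53 pos [494.6 154.8 136.8] rot [-90.3  -0.2  72.2] gap 16.6 F [-0.4 -0.8 -0.6]
shift [33.8  6.8 15.7] turn [ 0.3 -0.2  0.2]
```

```bash
python3 -m handwheel '[[[15,5,7,0,-0.2,0,-1],[28,15,13,0.3,-0.2,0,-1],[34,25,16,0.3,-0.2,0,-1],[34,35,16,0.3,-0.2,0,-1],[34,45,16,0.3,-0.2,0,-1]]]'; python3 -m handwheel '[[[0,0,0,0,0,0,-1],[0,0,0,0,0,0,-1],[0,0,0,0,0,0,-1]]]'; python3 go.py 490 191.7 90 72.4;  python3 -c "
from h import *
p,d,W=shot('side','7'); crop(p,250,130,130,110,6,'s7.png')
p,d,W=shot('top','7'); crop(p,210,190,130,110,5,'t7.png')
";python3 go.py 490 191.7 90 72.4
```

```text
clock: 19.95
eef_pos: [490.1, 191.1, 91.0]
eef_rot: [-1.571, -0.003, 1.264]
wrist_force: [-0.0, 0.8, -0.7]
finger_gap: 16.3
clock: 20.2
eef_pos: [490.4, 190.5, 91.3]
eef_rot: [-1.571, -0.003, 1.264]
wrist_force: [-0.0, -0.4, -0.3]
finger_gap: 16.9
t 20.2 pos [490.4 190.5  91.3] rot [-90.   -0.2  72.4] gap 16.9 F [-0.  -0.4 -0.3]
shift [1.  1.3 0.7] turn [0.  0.  0.2]
t 20.3 pos [490.4 190.9  91.6] rot [-90.1  -0.2  72.4] gap 17.0 F [-0.6  0.1 -0.8]
shift [0.7 1.6 0.7] turn [0.1 0.  0.2]
```

View pics/s7.png

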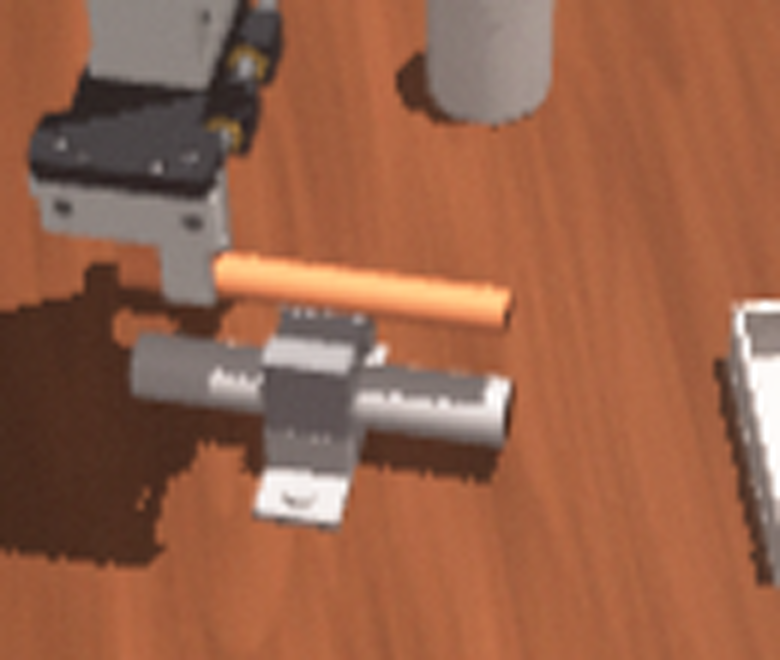

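View pics/t7.png

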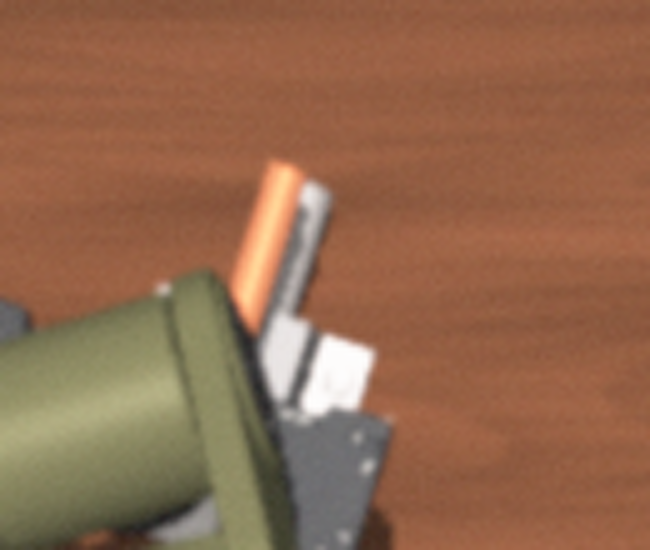

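```bash
python3 - <<'E'
from fit2 import *
for n,o,k in(("side",(250,130),6),("top",(210,190),5)):
    for z in(30,89.6):
        P=parts_world(np.array([[80,0,z],[81,0,z],[80,1,z],[80,0,z+1]]),BASE[n]); print(n,z,np.round((proj(n,P)-o+.5)*k-.5,1).tolist())
    p=cv2.imread(f"{n}7.png")
    q=p[165:190,320:345] if n=="side" else p[215:260,255:280]
    cv2.imwrite(f"pics/{n}7e.png",cv2.resize(q,None,fx=16,fy=16,interpolation=cv2.INTER_CUBIC))
E
```

```text
side 30 [[505.5, 411.0], [507.8, 411.3], [505.9, 409.3], [505.5, 409.4]]
side 89.6 [[507.7, 309.1], [510.1, 309.4], [508.1, 307.4], [507.7, 307.3]]
top 30 [[301.6, 186.7], [302.3, 184.6], [299.6, 186.0], [301.4, 186.4]]
top 89.6 [[287.3, 169.6], [288.0, 167.4], [285.1, 168.9], [287.1, 169.3]]
```

View pics/side7e.png

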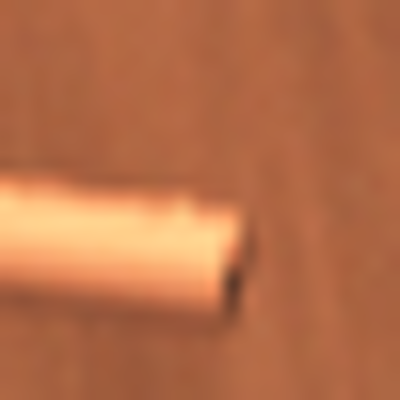

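View pics/top7e.png

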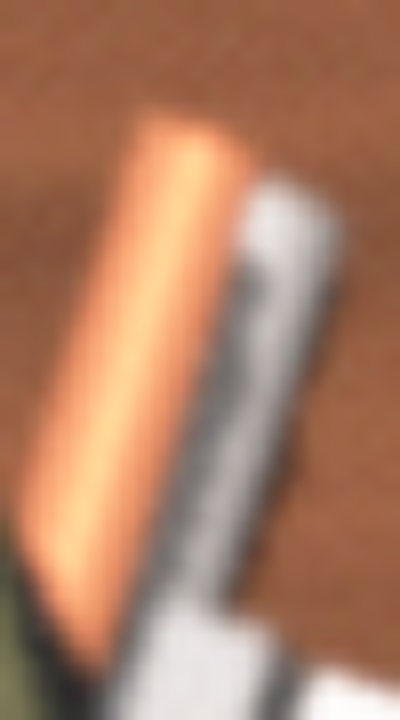

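```bash
python3 -m handwheel '[[[0.7,3,0.7,0,0,0.2,-1],[0.7,8,0.7,0,0,0.2,-1],[0.7,13,0.7,0,0,0.2,-1],[0.7,16,0.7,0,0,0.2,-1],[0.7,17.5,0.7,0,0,0.2,-1]]]'; python3 -m handwheel '[[[0,0,0,0,0,0,-1]]]'; python3 go.py 489.9 191.7 71.8 72.4
```

```text
clock: 20.72
eef_pos: [489.7, 191.7, 73.3]
eef_rot: [-1.571, 0.001, 1.264]
wrist_force: [1.5, 0.6, -1.1]
finger_gap: 16.7
clock: 20.8
eef_pos: [489.6, 191.7, 72.9]
eef_rot: [-1.57, 0.001, 1.264]
wrist_force: [-0.0, 0.1, -1.5]
finger_gap: 16.5
t 20.8 pos [489.6 191.7  72.9] rot [-90.    0.1  72.4] gap 16.5 F [-0.   0.1 -1.5]
shift [ 0.1  1.1 -0.3] turn [-0.   0.  -0.1]
```

```bash
python3 -m handwheel '[[[0,0.5,-0.2,0,0,0,-1],[0,1,-0.2,0,0,0,-1],[0,1.5,-0.2,0,0,0,-1],[0,1.5,-0.2,0,0,0,-1]]]'; python3 go.py 489.9 191.7 71.8 72.4
```

```text
clock: 21.13
eef_pos: [489.9, 191.7, 71.6]
eef_rot: [-1.571, 0.001, 1.264]
wrist_force: [0.2, 0.7, 0.6]
finger_gap: 16.5
t 21.13 pos [489.9 191.7  71.6] rot [-90.    0.1  72.4] gap 16.5 F [0.2 0.7 0.6]
shift [-0.  -0.2 -0. ] turn [ 0.   0.  -0.1]
```

```bash
python3 -m handwheel '[[[0,0.4,0,0,0,0,-1],[0,0.8,0,0,0,0,-1],[0,0.8,0,0,0,0,-1]]]'; python3 go.py 489.9 191.7 71.8 72.4
```

```text
clock: 21.38
eef_pos: [489.9, 191.8, 70.9]
eef_rot: [-1.571, 0.001, 1.264]
wrist_force: [-1.5, 1.0, 4.6]
finger_gap: 16.4
t 21.38 pos [489.9 191.8  70.9] rot [-90.    0.   72.4] gap 16.4 F [-1.5  1.   4.6]
shift [-0.1 -0.9 -0. ] turn [ 0.  0. -0.]
```

```bash
python3 -m handwheel '[[[0,0,0,0,0,0,1],[0,0,0,0,0,0,1],[0,0,0,0,0,0,1],[0,0,0,0,0,0,1],[0,0,0,0,0,0,1]]]' 40;python3 -m handwheel '[[[0,-8,0,0,0,0,1],[0,-30,0,0,0,0,1],[0,-60,0,0,0,0,1],[0,-70,0,0,0,0,1],[0,-70,0,0,0,0,1]]]'; python3 go.py 463.8 -353.3 130 81.5
```

```text
clock: 21.8
eef_pos: [489.9, 191.8, 70.9]
eef_rot: [-1.571, 0.001, 1.264]
wrist_force: [-1.0, -0.4, 0.1]
finger_gap: 46.2
clock: 22.22
eef_pos: [491.1, 192.2, 143.7]
eef_rot: [-1.575, -0.002, 1.264]
wrist_force: [0.6, -0.0, -0.5]
finger_gap: 79.8
t 22.22 pos [491.1 192.2 143.7] rot [-90.2  -0.1  72.4] gap 79.8 F [ 0.6 -0.  -0.5]
shift [-528.3   13.2 -138.5] turn [ 0.2 -9.1  0.1]
```

```bash
python3 -m handwheel '[[[-40,0,-10,0,-1,0,1],[-80,0,-21,0,-3,0,1],[-120,0,-31,0,-5,0,1],[-160,0,-42,0,-7,0,1],[-200,0,-52,0,-9,0,1]]]';python3 -c "
from h import *
p,d,W=shot('side','8'); crop(p,250,130,130,110,6,'s8.png')
p,d,W=shot('top','8'); crop(p,210,190,130,110,5,'t8.png')
"; python3 go.py 463.8 -353.3 130 81.5
```

```text
clock: 22.63
eef_pos: [479.3, -15.9, 142.4]
eef_rot: [-1.574, -0.001, 1.424]
wrist_force: [1.3, 0.2, -0.2]
finger_gap: 94.2
t 22.73 pos [479.4 -18.7 142.4] rot [-90.2  -0.   81.2] gap 93.9 F [0.1 0.4 0.3]
shift [-333.1   12.3  -35.6] turn [ 0.2 -0.3  0. ]
```

View pics/s8.png

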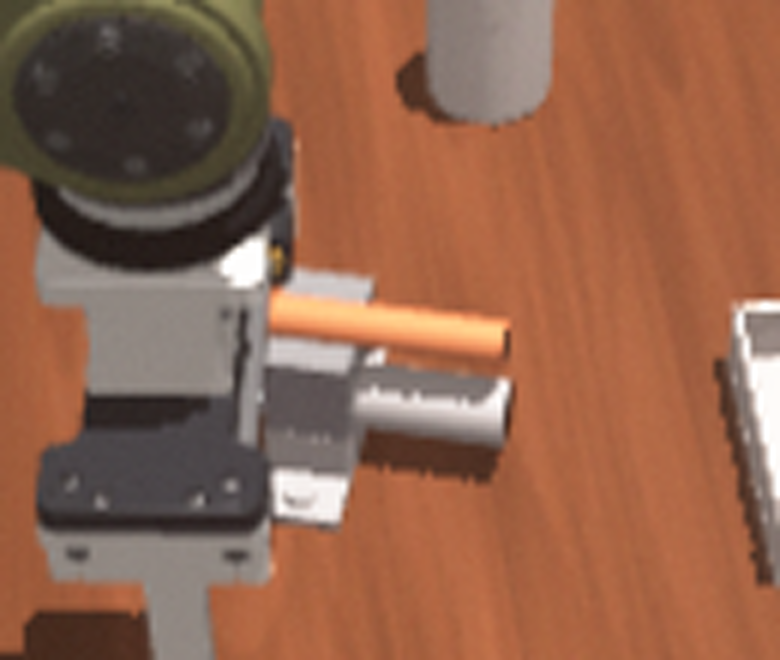

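View pics/t8.png

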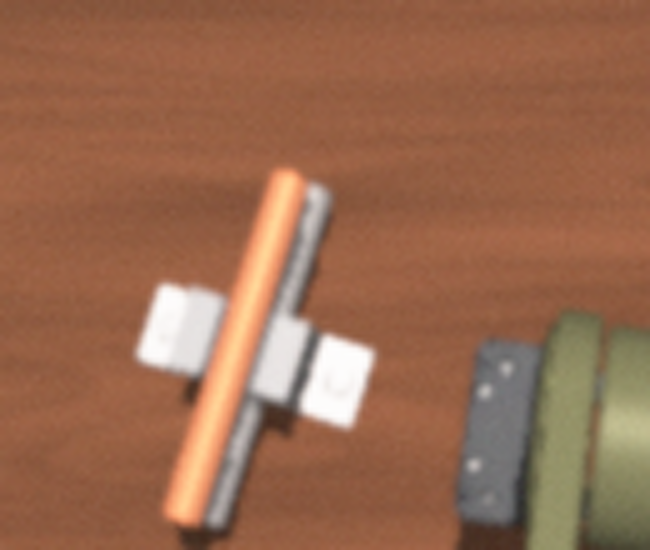

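```bash
python3 - <<'E'
from fit2 import *
p=cv2.imread("top8.png")[:,:,::-1].astype(float); roi=(235,215,280,305); a,b,c,d=roi
q=p[b:d,a:c]; M=np.clip((q[...,0]-160)/50,0,1)*np.clip(((q[...,0]-q[...,2])/np.maximum(q[...,0],1)-.1)/.15,0,1)
for fz in(False,):
    x,f=fitpart("top",p,roi,cyl(160,9,0),70,[],fz,M); print("copper ds,dl,dyaw",np.round(x,2),round(f,1),M.sum())
E
```

```text
copper ds,dl,dyaw [0.35 0.81 0.06] 23.2 628.1752094103624
```

```bash
python3 -m handwheel '[[[-40,0,-4,0,0,0,1],[-80,0,-8,0,0,0,1],[-120,0,-13,0,0,0,1],[-160,0,-17,0,0,0,1],[-200,0,-21,0,0,0,1]]]';python3 go.py 463.8 -353.3 130 81.5
```

```text
clock: 23.15
eef_pos: [469.1, -220.8, 141.3]
eef_rot: [-1.573, -0.001, 1.418]
wrist_force: [1.0, 0.5, -0.7]
finger_gap: 93.9
t 23.15 pos [ 469.1 -220.8  141.3] rot [-90.1  -0.1  81.2] gap 93.9 F [ 1.   0.5 -0.7]
shift [-131.8   11.1  -14.9] turn [ 0.1 -0.3  0.1]
```

```bash
python3 -m handwheel '[[[-40,2,-5,0,0,0,1],[-80,5,-10,0,0,0,1],[-110,8,-13,0,0,0,1],[-128,10,-15,0,-0.3,0,1],[-132,20,-15,0,-0.3,0,1]]]';python3 -m handwheel '[[[0,20,0,0,0,0,1],[0,20,0,0,0,0,1]]]';python3 go.py 463.8 -353.3 13 81.5
```

```text
clock: 23.57
eef_pos: [463.7, -355.8, 120.5]
eef_rot: [-1.573, -0.001, 1.421]
wrist_force: [-0.2, 0.2, -0.2]
finger_gap: 94.1
clock: 23.73
eef_pos: [462.5, -354.0, 95.7]
eef_rot: [-1.568, -0.004, 1.42]
wrist_force: [-1.1, 1.3, -0.7]
finger_gap: 93.8
t 23.73 pos [ 462.5 -354.    95.7] rot [-89.8  -0.2  81.4] gap 93.8 F [-1.1  1.3 -0.7]
shift [ 0.5 82.7 -1.5] turn [-0.2 -0.1  0.2]
```

```bash
python3 -c "
from h import *
p,d,W=shot('side','9'); crop(p,220,300,140,140,5,'s9.png')
"
```

```text
(no output)
```

View pics/s9.png

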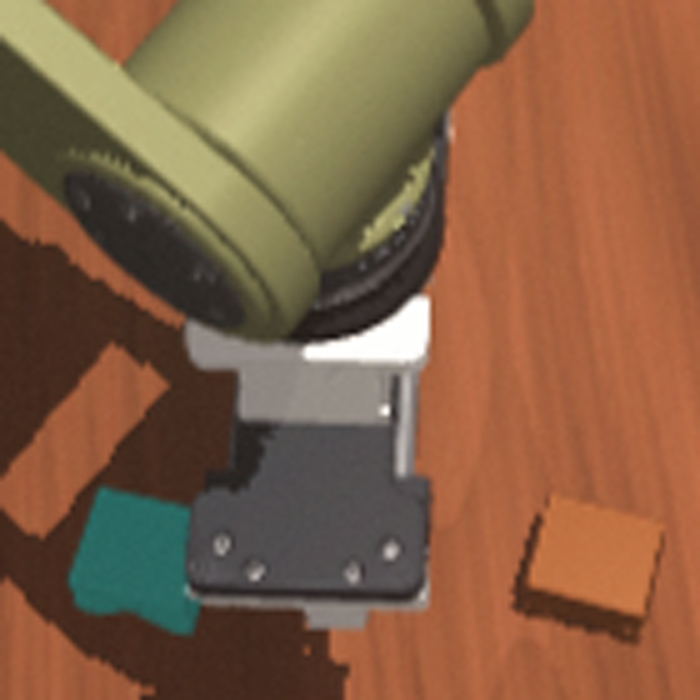

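```bash
python3 -m handwheel '[[[0.5,15,-1.5,-0.2,0,0.2,1],[0.5,40,-1.5,-0.2,0,0.2,1],[0.5,65,-1.5,-0.2,0,0.2,1],[0.5,78,-1.5,-0.2,0,0.2,1],[0.5,81,-1.5,-0.2,0,0.2,1]]]';python3 -m handwheel '[[[0,0,0,0,0,0,1],[0,0,0,0,0,0,1]]]';python3 go.py 463.8 -353.3 13 81.5
```

```text
clock: 24.2
eef_pos: [464.1, -352.0, 15.0]
eef_rot: [-1.57, -0.002, 1.422]
wrist_force: [-0.4, -0.6, 0.4]
finger_gap: 93.4
clock: 24.37
eef_pos: [464.6, -351.9, 16.1]
eef_rot: [-1.571, -0.001, 1.422]
wrist_force: [-1.0, 0.3, -0.2]
finger_gap: 94.3
t 24.37 pos [ 464.6 -351.9   16.1] rot [-90.   -0.1  81.5] gap 94.3 F [-1.   0.3 -0.2]
shift [-1.5  3.1  0.6] turn [-0.  -0.   0.1]
```

```bash
python3 -m handwheel '[[[-1.5,3,0.6,0,0,0,1],[-1.5,3,0.6,0,0,0,-1],[-1.5,3,0.6,0,0,0,-1],[-1.5,3,0.6,0,0,0,-1],[-1.5,3,0.6,0,0,0,-1]]]' 40;python3 -m handwheel '[[[0,0,0,0,0,0,-1],[0,0,0,0,0,0,-1],[0,0,0,0,0,0,-1],[0,0,0,0,0,0,-1],[0,0,0,0,0,0,-1]]]' 40;python3 -m handwheel '[[[0,0,0,0,0,0,-1],[0,0,0,0,0,0,-1]]]' 40;python3 go.py 463.8 -353.3 140 81.5
```

```text
clock: 24.78
eef_pos: [463.9, -353.4, 13.4]
eef_rot: [-1.571, -0.001, 1.422]
wrist_force: [-0.1, 0.4, -0.2]
finger_gap: 71.1
clock: 25.2
eef_pos: [463.9, -353.4, 13.4]
eef_rot: [-1.571, -0.001, 1.422]
wrist_force: [-0.3, -0.1, 0.0]
finger_gap: 43.6
clock: 25.37
eef_pos: [463.9, -353.4, 13.4]
eef_rot: [-1.571, -0.001, 1.422]
wrist_force: [-0.8, -0.0, 0.2]
finger_gap: 43.7
t 25.37 pos [ 463.9 -353.4   13.4] rot [-90.   -0.1  81.5] gap 43.7 F [-0.8 -0.   0.2]
shift [ 2.000e-01 -1.266e+02  1.000e-01] turn [ 0.  -0.   0.1]
```

```bash
python3 -m handwheel '[[[0,-10,0,0,0,0,-1],[0,-35,0,0,0,0,-1],[0,-70,0,0,0,0,-1],[0,-105,0,0,0,0,-1],[0,-130,0,0,0,0,-1]]]' 40;python3 -c "
from h import *
p,d,W=shot('side','10'); crop(p,220,260,140,150,5,'s10.png')
"; python3 go.py 537.5 176.6 150 72.4
```

```text
clock: 25.78
eef_pos: [464.2, -353.8, 147.2]
eef_rot: [-1.573, 0.0, 1.422]
wrist_force: [0.4, -0.1, -0.3]
finger_gap: 43.8
t 25.83 pos [ 465.5 -354.9  151.6] rot [-90.4   0.2  81.5] gap 43.6 F [ 0.6 -0.7  3.8]
shift [ 5.363e+02 -4.000e-01  7.300e+00] turn [ 0.4  9.1 -0.2]
```

View pics/s10.png

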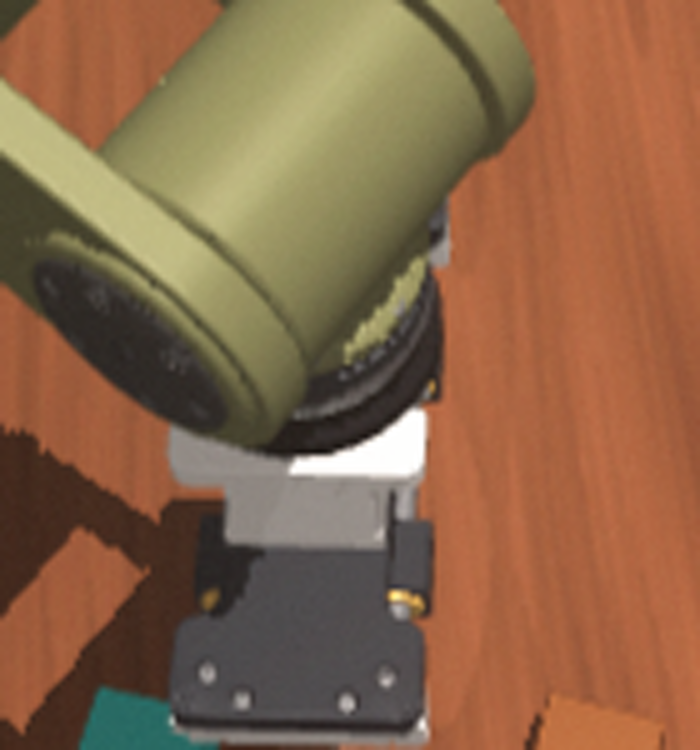

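Cap is held (gap 43.6) and no longer on the bench. Carry it over.

```bash
python3 -m handwheel '[[[15,0,0,0,0,0,-1],[45,0,1,0,1,0,-1],[82,0,1,0,2,0,-1],[120,0,2,0,3,0,-1],[158,0,2,0,4,0,-1]]]' 40; python3 go.py 537.5 176.6 150 72.4
```

```text
clock: 26.25
eef_pos: [486.2, -196.0, 150.7]
eef_rot: [-1.578, 0.003, 1.351]
wrist_force: [-0.1, 0.4, -1.8]
finger_gap: 43.7
t 26.25 pos [ 486.2 -196.   150.7] rot [-90.4   0.2  77.4] gap 43.7 F [-0.1  0.4 -1.8]
shift [374.8  -0.5  31.1] turn [ 0.4  5.  -0.1]
```

```bash
python3 -m handwheel '[[[38,0,3,0,1,0,-1],[76,0,6,0,2,0,-1],[114,0,9,0,3,0,-1],[152,0,12,0,4,0,-1],[190,0,16,0.4,5,0,-1]]]' 40; python3 go.py 537.5 176.6 150 72.4
```

```text
clock: 26.67
eef_pos: [511.3, -4.5, 150.0]
eef_rot: [-1.571, 0.003, 1.263]
wrist_force: [1.2, -0.2, -1.7]
finger_gap: 43.7
t 26.67 pos [511.3  -4.5 150. ] rot [-90.    0.1  72.4] gap 43.7 F [ 1.2 -0.2 -1.7]
shift [180.6  -0.5  29.8] turn [-0.  -0.  -0.1]
```

```bash
python3 -m handwheel '[[[38,0,6,0,0,0,-1],[78,0,13,0,0,0,-1],[116,0,19,0,0,0,-1],[148,0,24,0,0,0,-1],[172,0,28,0,0,0,-1]]]' 40;python3 -m handwheel '[[[2,5,1,0,0,0,-1],[2,10,1,0,0,0,-1],[2,10,1,0,0,0,-1]]]';  python3 go.py 537.5 176.6 115 72.4
```

```text
clock: 27.08
eef_pos: [535.7, 171.1, 149.2]
eef_rot: [-1.57, 0.003, 1.265]
wrist_force: [-0.4, -0.4, -1.8]
finger_gap: 43.7
clock: 27.33
eef_pos: [534.2, 172.9, 137.7]
eef_rot: [-1.568, 0.004, 1.266]
wrist_force: [0.3, 0.0, -1.2]
finger_gap: 44.0
t 27.33 pos [534.2 172.9 137.7] rot [-89.8   0.2  72.5] gap 44.0 F [ 0.3  0.  -1.2]
shift [ 4.6 22.7 -2.1] turn [-0.2  0.1 -0.2]
```

```bash
python3 -m handwheel '[[[3,8,-2,0,0,0,-1],[4.5,18,-2,0,0,-0.1,-1],[4.5,23,-2,0,0,-0.1,-1],[4.5,23,-2,0,0,-0.1,-1]]]' 40;python3 -m handwheel '[[[0,0,0,0,0,0,-1],[0,0,0,0,0,0,-1]]]';  python3 go.py 537.5 176.6 110 72.4; python3 -c "
from h import *
p,d,W=shot('side','11'); crop(p,250,110,130,130,6,'s11.png')
"
```

```text
clock: 27.67
eef_pos: [536.8, 175.7, 112.9]
eef_rot: [-1.566, 0.004, 1.265]
wrist_force: [0.3, -0.1, -1.0]
finger_gap: 43.5
clock: 27.83
eef_pos: [536.8, 175.4, 112.8]
eef_rot: [-1.565, 0.004, 1.264]
wrist_force: [-0.9, 0.9, -1.0]
finger_gap: 43.9
t 27.83 pos [536.8 175.4 112.8] rot [-89.7   0.2  72.4] gap 43.9 F [-0.9  0.9 -1. ]
shift [ 1.4  2.8 -0.4] turn [-0.3  0.  -0.2]
```

View pics/s11.png

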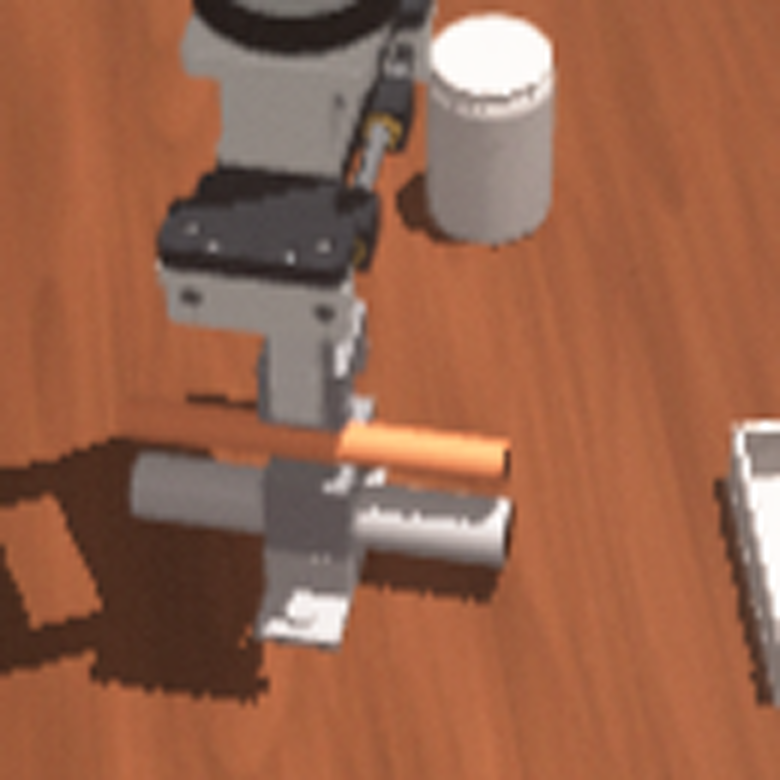

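```bash
python3 -m handwheel '[[[1.2,5,-0.5,-0.3,0,-0.2,-1],[1.2,12,-0.5,-0.3,0,-0.2,-1],[1.2,19,-0.5,-0.3,0,-0.2,-1],[1.2,25,-0.5,-0.3,0,-0.2,-1],[1.2,27,-0.5,-0.3,0,-0.2,-1]]]' 40;python3 -m handwheel '[[[0,0,0,0,0,0,-1]]]';  python3 go.py 537.5 176.6 83.4 72.4
```

```text
clock: 28.3
eef_pos: [537.0, 176.4, 84.5]
eef_rot: [-1.569, 0.001, 1.264]
wrist_force: [0.1, 0.5, -0.0]
finger_gap: 43.5
clock: 28.38
eef_pos: [536.8, 176.3, 83.9]
eef_rot: [-1.569, 0.002, 1.264]
wrist_force: [0.4, -0.6, -1.0]
finger_gap: 43.8
t 28.38 pos [536.8 176.3  83.9] rot [-89.9   0.1  72.4] gap 43.8 F [ 0.4 -0.6 -1. ]
shift [ 0.5  0.5 -0.6] turn [-0.1  0.  -0.1]
```

```bash
python3 -m handwheel '[[[0.5,-0.5,-0.6,-0.1,0,-0.1,-1],[0.5,0.3,-0.6,-0.1,0,-0.1,-1],[0.5,0.8,-0.6,-0.1,0,-0.1,-1],[0.5,1,-0.6,-0.1,0,-0.1,-1]]]' 40; python3 go.py 537.5 176.6 83.4 72.4
```

```text
clock: 28.72
eef_pos: [537.7, 176.7, 83.4]
eef_rot: [-1.571, -0.0, 1.264]
wrist_force: [-1.4, -0.7, 5.2]
finger_gap: 44.0
t 28.72 pos [537.7 176.7  83.4] rot [-90.   -0.   72.4] gap 44.0 F [-1.4 -0.7  5.2]
shift [-0.1 -0.   0.2] turn [0. 0. 0.]
```

Seated at the expected height with contact. Release, lift, back off and inspect.

```bash
python3 -m handwheel '[[[0,0.2,0,0,0,0,-1],[0,0.2,0,0,0,0,1],[0,0,0,0,0,0,1],[0,0,0,0,0,0,1],[0,0,0,0,0,0,1]]]' 40;python3 -m handwheel '[[[0,0,0,0,0,0,1],[0,-15,0,0,0,0,1],[0,-40,0,0,0,0,1],[0,-65,0,0,0,0,1],[0,-80,0,0,0,0,1]]]'; python3 go.py 400 -100 170 72.4
```

```text
clock: 29.13
eef_pos: [537.8, 176.7, 83.4]
eef_rot: [-1.571, -0.0, 1.264]
wrist_force: [0.6, -0.6, -0.4]
finger_gap: 66.9
clock: 29.55
eef_pos: [538.2, 176.8, 165.9]
eef_rot: [-1.573, -0.002, 1.264]
wrist_force: [-0.8, 0.5, -0.5]
finger_gap: 93.9
t 29.55 pos [538.2 176.8 165.9] rot [-90.1  -0.1  72.4] gap 93.9 F [-0.8  0.5 -0.5]
shift [-305.6   -4.7   48.3] turn [0.1 0.  0.1]
```

```bash
python3 -m handwheel '[[[-40,-2,6,0,0,0,1],[-80,-4,12,0,0,0,1],[-120,-4,19,0,0,0,1],[-160,-4,25,0,0,0,1],[-200,-4,31,0,0,0,1]]]'; python3 go.py 400 -100 170 72.4; python3 -m handwheel '[[[-40,-2,6,0,0,0,1],[-80,-4,12,0,0,0,1],[-110,-4,17,0,0,0,1],[-110,-4,17,0,0,0,1]]]'; python3 -c "
from h import *
p,d,W=shot('side','12'); crop(p,250,110,130,130,6,'s12.png')
p,d,W=shot('top','12'); crop(p,210,190,130,110,6,'t12.png'); cv2.imwrite('pics/t12full.png',p[:,:,::-1])
"
```

```text
clock: 29.97
eef_pos: [447.2, -5.8, 169.6]
eef_rot: [-1.573, -0.002, 1.265]
wrist_force: [1.5, -1.1, -0.1]
finger_gap: 94.0
t 29.97 pos [447.2  -5.8 169.6] rot [-90.2  -0.1  72.5] gap 94.0 F [ 1.5 -1.1 -0.1]
shift [-104.    -0.7   16.6] turn [0.2 0.1 0.1]
clock: 30.3
eef_pos: [396.0, -108.9, 173.6]
eef_rot: [-1.574, -0.001, 1.261]
wrist_force: [-0.4, 0.8, -0.6]
finger_gap: 93.9
```

View pics/s12.png

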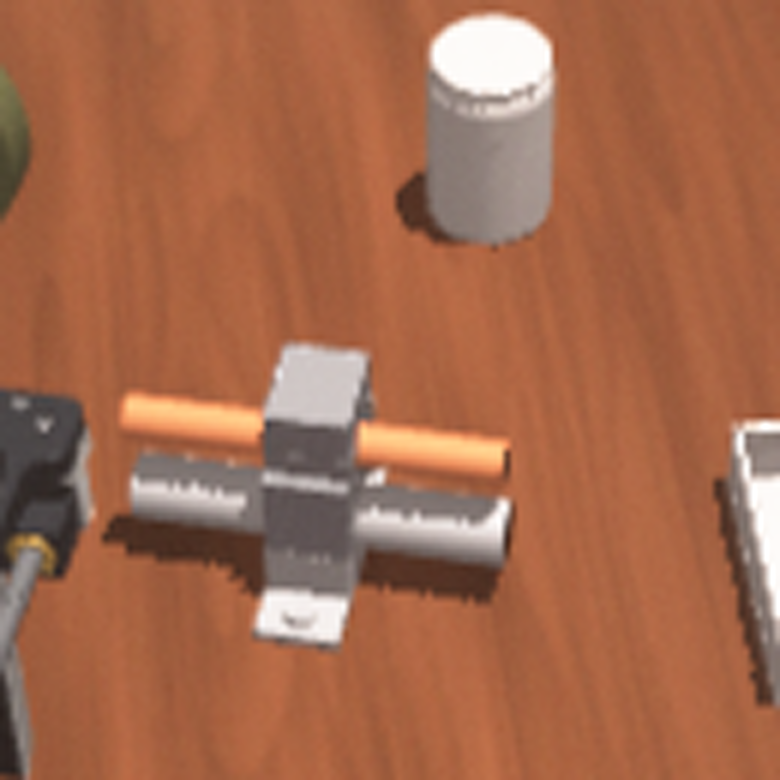

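View pics/t12.png

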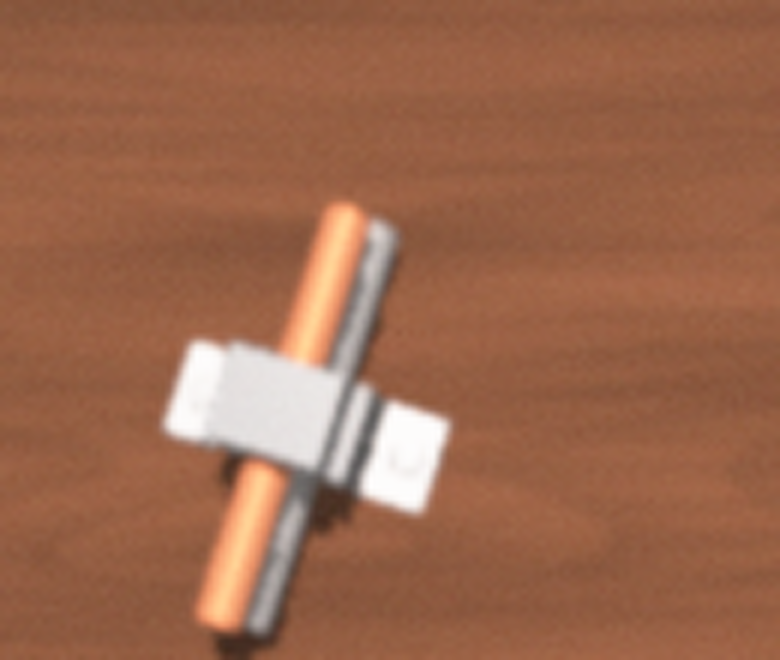

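View pics/t12full.png

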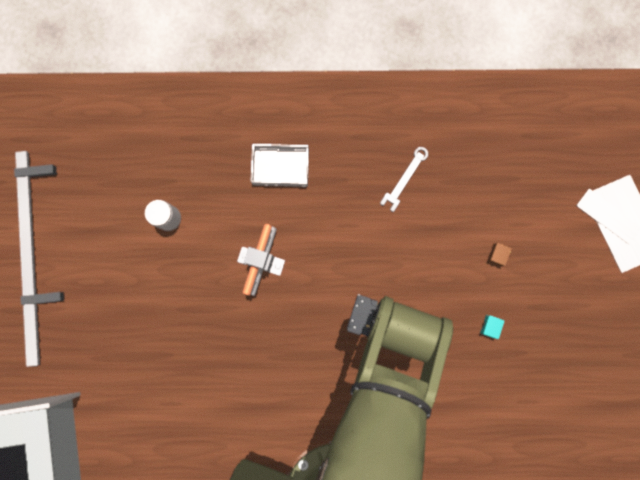

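```bash
python3 - <<'E'
from fit2 import *
parts=[("thick",cyl(160,14,0),30),("mid",box(36,56,-20,20),50),("thin",cyl(160,9,0),70),("cap",box(36,44,-16,16),86)]
base=[box(36,56,0,30),box(36,104,0,9)]
for n,roi in(("top",(228,215,297,305)),("side",(264,160,342,224))):
    p=cv2.imread(f"{n}12.png")[:,:,::-1]; a,b,c,d=roi; q=p[b:d,a:c].astype(float)
    R,B=q[...,0],q[...,2]
    M=np.maximum(softmask(p,roi),np.clip((R-(165 if n=="top" else 200))/40,0,1))
    bx,by,ba=BASE[n]; aa=np.deg2rad(ba); ex=np.array([np.cos(aa),np.sin(aa)]);ey=np.array([-ex[1],ex[0]])
    fb=[parts_world(P,BASE[n]) for P in base]
    def f(t):
        L=list(fb)
        for i,(k,P,z) in enumerate(parts):
            s,l,w=t[3*i:3*i+3]; cc=np.array([bx,by])+s*ex+l*ey; L.append(parts_world(P,(cc[0],cc[1],ba+w),z))
        return ((rend(n,None,0,0,0,roi,0,L)-M)**2).sum()+0.02*(t**2).sum()
    r=minimize(f,np.full(12,.3),method="Powell",options=dict(xtol=.02,ftol=1e-4,maxiter=8))
    print(n,round(r.fun,1),round(M.sum()))
    for i,(k,_,_) in enumerate(parts): print(" ",k,np.round(r.x[3*i:3*i+3],2))
    W=cloud(n,np.load(f"{n}_12.npy"))[b:d,a:c].reshape(-1,3); qq=W[:,:2]-[bx,by]; s=qq@ex;l=qq@ey;z=W[:,2]
    k=(z>93)
    print("  cap top z",np.median(z[k]),"s",np.round(np.percentile(s[k],[2,98]),1),"l",np.round(np.percentile(l[k],[2,98]),1), cv2.minAreaRect(W[k][:,:2].astype(np.float32))[2])
E
```

```text
Traceback (most recent call last):
  File "h.py", line 27, in rend
    uv=(proj(n,P@R.T+[x,y,dz])-[a,b]+.5)*S-.5
        ~~~~^^^^^^^^^^^^^^^^^^
  File "h.py", line 20, in proj
    c=imaging.get_calibration(n);K=np.array(c["mtx"]);T=np.linalg.inv(np.array(c["world_from_camera"]))
ValueError: time passes only in moves, steps and waits
```

```bash
cat > cal.py <<'E'
import functools,h
from cell import imaging
_c={n:imaging.get_calibration(n) for n in("top","side")}
class I: get_calibration=staticmethod(lambda n:_c[n]); camera=imaging.camera
h.imaging=I
E
python3 - <<'E'
import cal
from fit2 import *
parts=[("thick",cyl(160,14,0),30),("mid",box(36,56,-20,20),50),("thin",cyl(160,9,0),70),("cap",box(36,44,-16,16),86)]
base=[box(36,56,0,30),box(36,104,0,9)]
for n,roi in(("top",(228,215,297,305)),("side",(264,160,342,224))):
    p=cv2.imread(f"{n}12.png")[:,:,::-1]; a,b,c,d=roi; q=p[b:d,a:c].astype(float)
    R,B=q[...,0],q[...,2]
    M=np.maximum(softmask(p,roi),np.clip((R-(165 if n=="top" else 200))/40,0,1))
    bx,by,ba=BASE[n]; aa=np.deg2rad(ba); ex=np.array([np.cos(aa),np.sin(aa)]);ey=np.array([-ex[1],ex[0]])
    fb=[parts_world(P,BASE[n]) for P in base]
    def f(t):
        L=list(fb)
        for i,(k,P,z) in enumerate(parts):
            s,l,w=t[3*i:3*i+3]; cc=np.array([bx,by])+s*ex+l*ey; L.append(parts_world(P,(cc[0],cc[1],ba+w),z))
        return ((rend(n,None,0,0,0,roi,0,L)-M)**2).sum()+0.02*(t**2).sum()
    r=minimize(f,np.full(12,.3),method="Powell",bounds=[(-6,6)]*12,options=dict(xtol=.02,ftol=1e-4,maxiter=6))
    print(n,round(r.fun,1),round(M.sum()))
    for i,(k,_,_) in enumerate(parts): print(" ",k,np.round(r.x[3*i:3*i+3],2))
    W=cloud(n,np.load(f"{n}_12.npy"))[b:d,a:c].reshape(-1,3); qq=W[:,:2]-[bx,by]; s=qq@ex;l=qq@ey;z=W[:,2]
    k=(z>93)
    print("  cap top z",np.median(z[k]),"s",np.round(np.percentile(s[k],[2,98]),1),"l",np.round(np.percentile(l[k],[2,98]),1), cv2.minAreaRect(W[k][:,:2].astype(np.float32))[2])
E
```

```text
top 68.1 1523
  thick [ 0.55 -1.2  -0.24]
  mid [ 2.95  3.28 -0.28]
  thin [0.08 0.52 0.09]
  cap [-0. -0. -0.]
  cap top z 102.22543031348414 s [-14.9  19.4] l [-21.8  20.6] 71.24320983886719
side 110.4 1559
  thick [ 0.56 -1.05 -0.29]
  mid [ 0.02 -0.    1.83]
  thin [-2.93  3.17 -1.25]
  cap [ 1.25 -0.99  1.9 ]
  cap top z 100.252483897464 s [-15.3  19.5] l [-240.7   19.4] 72.43548583984375
```

```bash
python3 -c "
from cell import order,read_state
print(read_state()['clock']); print(order.sign_off())"
```

```text
30.4
the job is handed in; nothing more can be done
None
```

The clamp is built in the order asked and was handed in at about 30 s of the 112 s. Each piece was let go before the next was fetched, and the arm was clear of everything at the end.

**Build:** I laid the thick pipe, found it about 1.5 mm off-centre along its length, and slid it back. The middle block, thin pipe and grey cap followed. Each piece met contact at its expected seated height, within about 1 mm, with wrist force no higher than about 12 N in the readings.

**Last checks:**

| Piece | Offset along the base's x | How it was measured |
|---|---|---|
| Thick pipe | 0.2 to 0.6 mm | silhouette fit, both cameras |
| Thin pipe | 0.1 to 0.4 mm | silhouette fit, top camera |
| Middle block | about 0.5 mm | edges and depth, top camera |
| Cap | about 1 mm | depth, both cameras |

- **Cap height:** its top reads 102 mm in the top camera and 100 mm in the side camera, against 102 mm when fully seated.
- **In line:** the pipes and cap are in line with the base to about 1°; the block's upper face matched a depth rectangle to about 0.2°.
- **Bystanders:** the can, tray and spanner look unmoved in the last top picture.

**Checks that disagreed:**
- **Final joint fit of all four pieces:** it was unreliable. The top camera put the block 3 mm off, and the side camera put the thin pipe 3 mm off. The block is largely hidden under the cap by then, and the copper mask was poor in the side camera, so I went by the separate checks above.
- **Raw depth readings:** they put the block and cap about 2 mm off. The same method had read the bare base about 1 mm off, so I took that off to get the figures in the table.

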